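Dispense the flange nuts and pack the damper

TASK

Set the parts tray under the carousel's spout, then turn the drum and tip the carousel by its handle so that every hexagonal flange nut in it slides down into the tray; do not pick parts out of the drum by hand, and keep the round spacers in the carousel. Then put the tray with all the nuts flat on the floor of the carton beside the damper, and leave the carousel tipped fully back level. Tighten the damper clamp's thumbscrew clockwise until its clutch slips for the first time and stop there, and leave the other things on the bench alone.

Things in the scene. Friction and masses are not known exactly. Their poses are not given: they have to be found in the camera images.
- carousel: base of the hardware carousel, fixed to the bench, place and yaw vary: foot plate (x +-125 mm, y -15 to +135 mm) and two uprights. Origin on the bench right below the tipping axis, which runs along the carousel's x 120 mm up; z up. Its -y points the way the spout points, its +y to the tipping handle
- tip (a joint): tipping angle of the cradle with drum, wall and spout, rad: 0 level on its rest, 0.96 fully tipped (stop); grows as the handle goes up and over towards the spout. Stays where it is left (friction; about 3 N at the handle moves it). Parts in the compartment at the spout slide out from about 0.4 to 0.75 rad
- tip_handle (a point): middle of the black round tipping bar, 14 mm thick, 110 mm long, along the carousel's x. At tip = 0: 175 mm to the +y side of the tipping axis, 195 mm above the bench, and 51 mm behind the drum's outer wall, whose top is 164 mm above the bench. It moves on an arc about the tipping axis
- spout_lip (a point): middle of the spout's outer floor edge (chute 79 mm wide). At tip = 0: 85 mm to the carousel's -y of the tipping axis, 132 mm above the bench; fully tipped 58 mm above it. Parts land 40 to 130 mm to the -y of the axis: the tray catches them best with its origin 100 mm from the axis on that side, its yaw as the carousel's, its grip farthest from the carousel
- drum (a joint): angle of the white drum about its axis, rad, counter-clockwise from above, unlimited; friction 0.06 N m holds it. At 0 and every multiple of pi/3 a compartment is centred on the spout; within about 0.1 rad its way out is free. The fixed outer wall closes all the others. Starts within 0.15 of 0, the compartment at the spout empty
- drum_centre (a point): on the drum's axis at the level of the compartments' floor; at tip = 0: 30 mm to the carousel's +y of the tipping axis, 134 mm above the bench. Six compartments: 60 degree sectors, 20 to 86 mm radius, 30 mm deep, 3 mm partitions. At drum = 0 their middles point to -90 (the spout), -30, 30, 90, 150, 210 degrees in the carousel's xy
- drum_knob (a point): grip point of the black bar knob that turns the drum, on its axis; bar 46 mm long (this point's x), 14 mm thick (this point's y), 34 mm tall; the point lies 14 mm below its top, 24 mm above the partitions, 188 mm above the bench at tip = 0
- nut1: steel flange nut: hexagon 22 mm across flats on a round flange 30 mm wide, 18 mm tall, 40 g; origin at the centre of its underside (flange). Starts flange down in a compartment of the carousel's drum; which one varies, never two parts in one compartment. One of the three nuts may be absent
- nut2: steel flange nut: hexagon 22 mm across flats on a round flange 30 mm wide, 18 mm tall, 40 g; origin at the centre of its underside (flange). Starts flange down in a compartment of the carousel's drum; which one varies, never two parts in one compartment. One of the three nuts may be absent
- nut3: steel flange nut: hexagon 22 mm across flats on a round flange 30 mm wide, 18 mm tall, 40 g; origin at the centre of its underside (flange). Starts flange down in a compartment of the carousel's drum; which one varies, never two parts in one compartment. One of the three nuts may be absent
- spacer1: plain round steel spacer, a flat collar 34 mm in diameter, 9 mm tall, origin at the centre of its underside; it lies in another compartment of the drum and is to stay in the carousel
- spacer2: plain round steel spacer, a flat collar 34 mm in diameter, 9 mm tall, origin at the centre of its underside; it lies in another compartment of the drum and is to stay in the carousel
- tray: loose black open parts tray, 110 mm (x) by 140 mm (y) outside, walls 4 mm thick and 35 mm high, floor 4 mm, about 180 g; origin at the centre of its underside, z up. An upright grip plate stands outside its -y end
- tray_grip (a point): grip point on the tray's upright grip plate: 44 mm wide (tray x), 12 mm thick (tray y), 75 mm high; the point is 76 mm to the tray's -y of its origin, 58 mm above its underside. Pinch it across its thickness; one finger then hangs over the tray's inside
- carton: open shallow cardboard carton, fixed, 280 mm (x) by 330 mm (y), walls 5 mm thick and 30 mm high, floor 5 mm; origin at the centre of its underside; place and yaw vary. A coil-spring damper lies along y at x = +75 mm under a plywood clamp bridge (x +19 to +131 mm, y +-20 mm, top 98 mm up). The half free for the tray is x -135 to +15 mm
- thumb_grip (a point): grip point of the clamp's black thumbscrew on top of the bridge, at x = +75 mm, y = 0 of the carton, 134 mm above the bench; wing 46 mm long (this point's x), 13 mm thick (this point's y), 34 mm tall; the point lies 14 mm below its top. Vertical axis
- screw (a joint): angle of the clamp's spindle with its small steel collar and pointer under the thumbscrew, rad, clockwise from above positive (tightening); starts between 0 and 0.9, tight at its stop at 2.6. Friction 0.04 N m
- clutch (a joint): how far the thumbscrew's wing has slipped on the spindle through its drag clutch, rad, clockwise from above positive; 0 at the start. It slips only above 0.16 N m, that is once the spindle is tight: the wing then turns while the collar's pointer stands still
- tape_roll: roll of brown tape lying flat, 100 mm in diameter, 48 mm high; bystander, leave alone
- wrench: steel wrench, 170 mm long; bystander, leave alone
- marker: black marker, 120 mm long, 16 mm thick; bystander, leave alone
- spray: grey spray can, 56 mm in diameter, 150 mm high; bystander, leave alone
- small_box: small cardboard box, 80 by 120 by 60 mm; bystander, leave alone
- bush: black rubber bush, 44 mm in diameter, 30 mm high; bystander, leave alone
Not all that is in view belongs to the job. What is shaped like the spacer1 but blue or yellow is not meant.

How it is judged:
By the outcome, as a careful person would: the job done as asked, in the order asked, and still so for the second after the job is handed in, with the robot touching nothing.
Of nut1, nut2, nut3 only 2 to 3 are there at a start; the rules pass over those that are not, and their reading is None.
At some moment in a run one of tray may be knocked a few centimetres aside while the robot is not near it.
Once in a run the grip may slacken for a moment while it holds something.
It also fails if it takes over 210 s, if anything falls off the work surface, if the arm or the gripper's body presses on something with over 40 N, if the wrist force passes 120 N, or if a joint passes its speed limit or range.

ROBOT

A 6-joint arm with a two-finger parallel gripper is mounted at the origin on the work surface. World frame = base frame: x ahead of the robot, y to its left, z up, the work surface at z = 0. Lengths are in mm, angles in rad, forces in N, time in s.
With the tool pointing down it reaches from about 275 to 850 mm from the base axis. Payload 19 kg.
Tool frame: the origin (TCP) lies on the front face of the gripper's body, between the roots of the fingers; the fingertips stand 73 mm ahead of it and the grasp point (between the pads) lies 54 mm ahead of it; z points along the fingers, y is the line along which they close (so a half turn about z gives the same grasp; the last joint's range is limited). The gripper opens to 85 mm and grips with 20 to 120 N. Pads are 22 mm wide; open, the fingers measure 114 mm over their backs; the gripper's body (76 mm by 85 mm) begins 54 mm behind the grasp point. The pads swing forward as they close: fully open they stand 13 mm farther back than shut.
Start: joints at [-1.452, 0.15, 1.437, -0, 1.554, -0.134], TCP at [143.793, -556.707, 303.867] pointing down, gripper open.
Joint ranges: [-2.8, 2.8], [-0.68, 2.1], [0.12, 2.68], [-1.39, 4.53], [0.16, 2.79], [-2.81, 2.81]. Speed limits (rad/s): [1.89, 1.89, 2.22, 3.01, 3.01, 3.01].

INTERFACE

Orientations are given as a 3x3 rotation matrix whose columns are the frame's x, y, z axes.
In Python, from bench import get_state, read_camera, finish_job gives the robot as it stands.
- The arm moves only by the tool move_arm, never from a script. Its argument "steps" is one flat list of numbers, 7 for each row, row after row: the opening, from 0 (shut) to 1 (fully open), then the shift along the tool's x, y, z in mm, then the turn, a rotation vector about the tool's x, y, z in degrees. A call has 1 to 20 rows; each row is the pose to reach, as a shift and turn from the pose commanded when the call began, along the tool's axes at that moment; what a row does not reach only later rows make up. A row lasts 1/8 s, in which the tool goes at most 62.5 mm and 10.7 degrees, less where a joint would pass 70% of its speed; a pose out of reach is approached as far as the arm can. A call with a gripper value outside its range is refused whole. The fingers move at their own pace and stop on an object; the grip force is fixed at half the most. Time passes only in rows, so rows that repeat a pose let the fingers close. It gives the time, the measured TCP pose, the force, the opening and the grip force at its end, in the units of the state.
- get_state(): the state, without advancing time (a new reading comes with each control period).
- read_camera(name): name is "scene" or "top" or "wrist"; returns a dict with "frame" (384x512x3 uint8, blue, green, red), "depth" (384x512 float32, mm along the optical axis (not along the pixel's ray), 0 where there is no reading), "K" (3x3 intrinsics, pixels), "k1" (the pictures are not rectified: a ray, as slopes to the right and down, at radius r is drawn at 1 + k1 r^2 times it, then the intrinsics apply), "T" (4x4, takes a point from camera to world coordinates). Camera axes: x right, y down, z forward; pixel columns grow to the right and rows downward; lengths in mm; the calibration is good to about 2 mm. A picture is of the moment at which its call begins.
- finish_job(): hands the job in; it is judged then, once.
The state is a dict: "time": time; "joints": joint angles; "joint_velocities": joint speeds; "joint_efforts": joint torques, N m; "tcp_pos": TCP position; "tcp_rot": TCP orientation; "wrist_force": force on the tool from outside, world axes, zero at the start; "moment": the same for the moment, N m; "gripper_width": finger opening in mm; "gripper_force": force on a finger pad.
Only numpy, scipy, OpenCV 4.12 (cv2) and the standard library are available. Lean on these libraries where they do the work, as an engineer would, in place of code of your own. Each camera call takes 0.05 s, during which the arm holds its last target. There are 200 camera calls.

## Working session

There is one attempt and no reset: what is moved stays moved. The work goes in short steps, Python scripts to look and compute and a tool call to move; the robot and the scene stay as the last step left them, time stands still between calls to the robot, and variables do not carry over. Pictures are saved under pics/ and viewed, at most 14 in all, crops included, and the job is handed in when it is done.

Besides the shell and the picture viewer there is one more tool, called after "Request:" as name(argument=value, ...) on one line, values as JSON. move_arm: Moves the arm, as the interface text tells. Its arguments: {"type":"object","properties":{"steps":{"type":"array"}},"required":["steps"]}

```bash
ls; mkdir -p pics
cat > h.py <<'E'
import numpy as np, cv2
from bench import get_state, read_camera
def rays(c,uv):
    K,k1=c["K"],c["k1"]; uv=np.atleast_2d(uv).astype(float)
    d=np.c_[(uv[:,0]-K[0,2])/K[0,0],(uv[:,1]-K[1,2])/K[1,1]]; s=d.copy()
    for _ in range(20): s=d/(1+k1*(s**2).sum(1,keepdims=True))
    return np.c_[s,np.ones(len(s))]
def at_depth(c,uv):   # world points from depth
    uv=np.atleast_2d(uv); z=np.array([c["depth"][int(round(v)),int(round(u))] for u,v in uv])
    p=rays(c,uv)*z[:,None]; return p@c["T"][:3,:3].T+c["T"][:3,3]
def at_z(c,uv,z):     # world points on the plane z
    r=rays(c,uv)@c["T"][:3,:3].T; o=c["T"][:3,3]; return o+r*((z-o[2])/r[:,2:3])
def cloud(c):
    h,w=c["depth"].shape; u,v=np.meshgrid(np.arange(w),np.arange(h))
    uv=np.c_[u.ravel(),v.ravel()]; z=c["depth"].ravel()
    p=rays(c,uv)*z[:,None]; return (p@c["T"][:3,:3].T+c["T"][:3,3]).reshape(h,w,3)
def project(c,p):
    q=(np.atleast_2d(p)-c["T"][:3,3])@c["T"][:3,:3]; s=q[:,:2]/q[:,2:]
    s=s*(1+c["k1"]*(s**2).sum(1,keepdims=True)); return s*[c["K"][0,0],c["K"][1,1]]+[c["K"][0,2],c["K"][1,2]]
E
python3 - <<'E'
from h import *
import pickle
cs={n:read_camera(n) for n in("top","scene")}
pickle.dump(cs,open("c0.pkl","wb"))
for n,c in cs.items(): print(n,c["T"].round(2).tolist(),c["K"].round(1).tolist(),c["k1"])
cv2.imwrite("pics/top0.png",cv2.resize(cs["top"]["frame"],(800,600),interpolation=cv2.INTER_CUBIC))
cv2.imwrite("pics/scene0.png",cv2.resize(cs["scene"]["frame"],(800,600),interpolation=cv2.INTER_CUBIC))
s=get_state(); print(s["tcp_rot"],s["time"],s["joints"])
E
```

```text
pics
top [[0.02, -0.98, 0.21, 344.61], [-1.0, -0.02, 0.01, 41.09], [-0.0, -0.21, -0.98, 1054.71], [0.0, 0.0, 0.0, 1.0]] [[379.2, 0.0, 258.2], [0.0, 379.2, 188.1], [0.0, 0.0, 1.0]] 0.014661457995103482
scene [[0.66, 0.43, -0.61, 1188.09], [0.75, -0.39, 0.54, -534.72], [-0.01, -0.82, -0.58, 739.84], [0.0, 0.0, 0.0, 1.0]] [[411.9, 0.0, 258.3], [0.0, 411.9, 192.9], [0.0, 0.0, 1.0]] -0.07357496573664615
[[ 9.68215349e-01  2.50118009e-01 -1.40348980e-04]
 [ 2.50118015e-01 -9.68214771e-01  1.06623893e-03]
 [ 1.30797603e-04 -1.06745271e-03 -9.99999422e-01]] 0.1 [-1.45198937e+00  1.50933717e-01  1.43793101e+00 -1.29826909e-05
  1.55380329e+00 -1.33995026e-01]
```

View pics/top0.png

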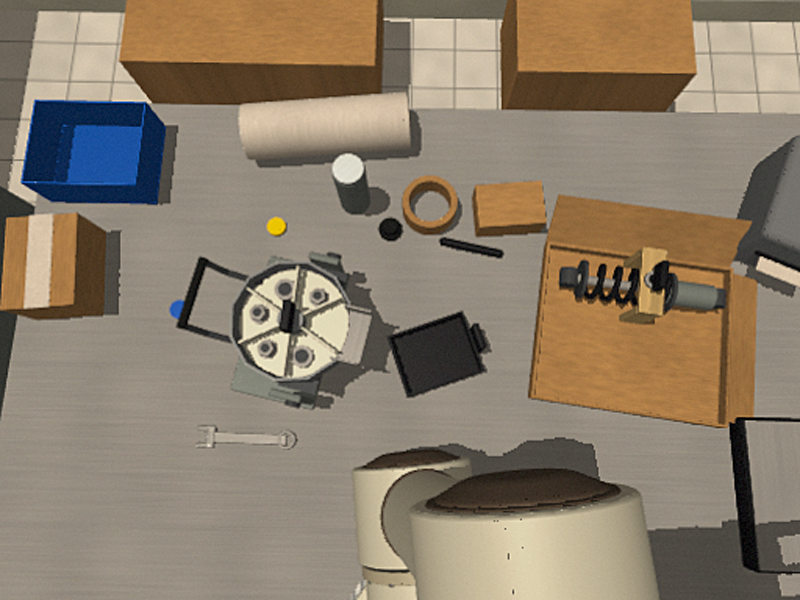

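View pics/scene0.png

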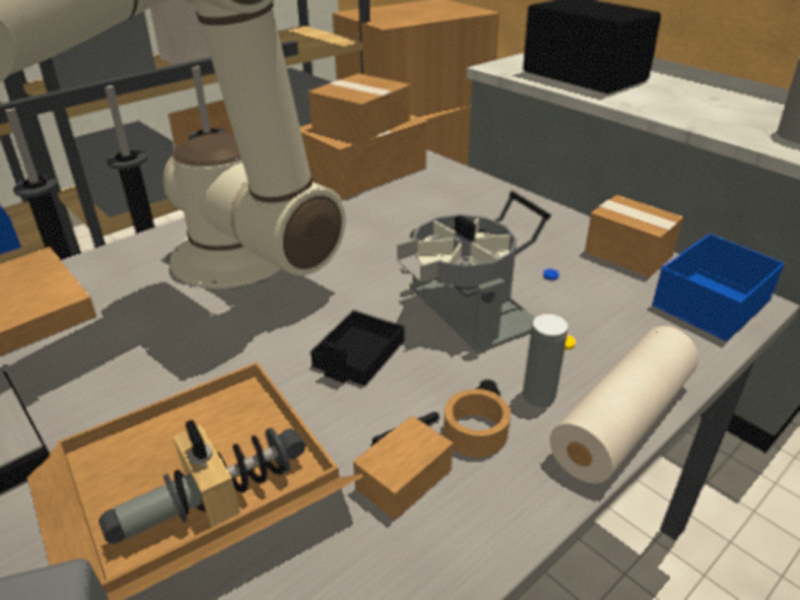

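Top view (800 scale): the carousel drum is at (293,320), with its spout to the right (355,340), handle bar at (192,292) and knob at (288,316). The tray is at (437,353) with its grip at (478,338). The carton is at (640,310), with the wing at (657,275). Five parts lie in the drum, at (285,289), (320,296), (260,313), (267,349) and (305,355). I'll enlarge to tell nuts from spacers.

Run:
```python
from h import *
import pickle
cs=pickle.load(open("c0.pkl","rb")); c=cs["top"]
f=c["frame"]
cv2.imwrite("pics/crop0.png",np.hstack([cv2.resize(f[155:265,110:240],None,fx=4,fy=4,interpolation=cv2.INTER_CUBIC),cv2.resize(cs["scene"]["frame"][130:240,250:320],None,fx=4,fy=4,interpolation=cv2.INTER_CUBIC)]))
P=cloud(c)
def show(n,m):
    q=P[m]; x=q[:,:2].astype(np.float32); r=cv2.minAreaRect(x); print(n,len(q),q.mean(0).round(1),r, cv2.boxPoints(r).round(0).tolist())
X,Y,Z=P[...,0],P[...,1],P[...,2]
hsv=cv2.cvtColor(f,cv2.COLOR_BGR2HSV); dark=hsv[...,2]<70
u,v=np.meshgrid(np.arange(512),np.arange(384))
def box(a,b,cc,d): return (u>a*.64)&(u<b*.64)&(v>cc*.64)&(v<d*.64)
show("handle",box(170,222,250,340)&(Z>180)&(Z<215))
show("knob",box(270,310,290,345)&(Z>190)&(Z<215))
show("drum",box(225,360,255,390)&(Z>150)&(Z<182))
show("trayrim",box(380,500,300,400)&(Z>25)&(Z<45))
show("grip",box(455,500,310,370)&(Z>62)&(Z<90))
show("carton rim",box(515,770,180,440)&(Z>22)&(Z<40))
show("bridge",box(615,675,240,330)&(Z>90)&(Z<106))
show("wing",box(630,680,240,310)&(Z>135)&(Z<160))
for uv in [(285,289),(320,296),(260,313),(267,349),(305,355)]:
    print(uv,at_depth(c,np.array(uv)*.64).round(1))
```

```text
handle 346 [526.1 361.5 198.5] ((526.3839111328125, 360.5935363769531), (21.698741912841797, 109.57759094238281), 76.69630432128906) [[471.0, 363.0], [577.0, 337.0], [582.0, 359.0], [476.0, 384.0]]
knob 139 [495.1 219.7 200.8] ((495.77178955078125, 220.37057495117188), (14.105822563171387, 45.401065826416016), 85.15792846679688) [[473.0, 215.0], [518.0, 211.0], [519.0, 225.0], [474.0, 229.0]]
drum 1297 [499.  230.7 160.6] ((495.9331970214844, 216.1053466796875), (184.83399963378906, 203.75897216796875), 6.920341491699219) [[392.0, 306.0], [416.0, 104.0], [600.0, 126.0], [575.0, 328.0]]
trayrim 331 [466.7 -10.8  34.8] ((465.8883056640625, -10.837356567382812), (110.18538665771484, 149.20249938964844), 20.08354949951172) [[389.0, 40.0], [440.0, -100.0], [543.0, -62.0], [492.0, 78.0]]
grip 89 [489.6 -76.8  74.1] ((489.91552734375, -77.29922485351562), (43.841552734375, 12.361329078674316), 21.972671508789062) [[467.0, -80.0], [472.0, -91.0], [513.0, -75.0], [508.0, -63.0]]
carton rim 3198 [ 558.5 -410.4   30.1] ((573.8902587890625, -358.68109130859375), (431.3814697265625, 466.3346252441406), 87.04349517822266) [[330.0, -562.0], [796.0, -586.0], [818.0, -155.0], [352.0, -131.0]]
bridge 536 [ 581.3 -355.7   99.1] ((585.2301025390625, -360.2144470214844), (41.33933639526367, 113.73766326904297), 82.47935485839844) [[526.0, -373.0], [639.0, -388.0], [644.0, -347.0], [532.0, -332.0]]
wing 115 [ 583.8 -357.9  145. ] ((584.3251342773438, -359.8887023925781), (14.150120735168457, 44.834442138671875), 78.8656234741211) [[561.0, -363.0], [605.0, -371.0], [608.0, -357.0], [564.0, -349.0]]
(285, 289) [[547.3 235.7 145.1]]
(320, 296) [[536.4 179.4 149.1]]
(260, 313) [[506.4 269.7 154.8]]
(267, 349) [[451.5 256.  150.3]]
(305, 355) [[444.2 198.3 144.4]]
```

View pics/crop0.png

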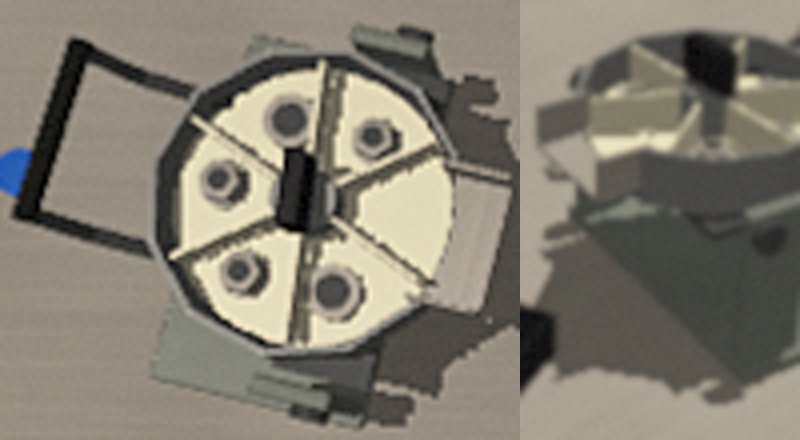

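Crop: hex nuts with small bores are at crop (378,137), (225,183) and (244,272). Spacers with large bores are at (291,119) and (335,292), and their depth gives about 10 mm tall, so they match. So there are 3 nuts, in the carousel's -30, 90 and 150 degree sectors, and the spacers are at 30 and 210. The blue and yellow discs on the bench are not meant.

```bash
cat >> h.py <<'E'
from scipy.spatial.transform import Rotation as Rn
def rot(yaw,tilt=0,axis=None):
    "tool pointing down, tool x at world yaw (deg); then tilted by tilt deg about world axis"
    a=np.radians(yaw); R=np.array([[np.cos(a),np.sin(a),0],[np.sin(a),-np.cos(a),0],[0,0,-1.]])
    return Rn.from_rotvec(np.radians(tilt)*np.array(axis)).as_matrix()@R if tilt else R
def rel(p0,R0,g,R,name=""):
    "grasp point g with R -> row numbers from TCP p0,R0; returns the TCP pose"
    p=np.array(g)-54*R[:,2]; print(name,(R0.T@(p-p0)).round(1).tolist(),np.degrees(Rn.from_matrix(R0.T@R).as_rotvec()).round(1).tolist()); return p,R
def cur():
    s=get_state(); return np.array(s["tcp_pos"]),np.array(s["tcp_rot"])
E
python3 - <<'E'
from h import *
import pickle
c=pickle.load(open("c0.pkl","rb"))["top"]; P=cloud(c); X,Y,Z=[P[...,i] for i in range(3)]
u,v=np.meshgrid(np.arange(512),np.arange(384))
b=(u>170*.64)&(u<222*.64)&(v>250*.64)&(v<340*.64)&(Z>180)&(Z<215)
q=P[b]; 
yv=np.array([.225,.974]); 
for it in range(4):
    xv=np.array([yv[1],-yv[0]]); s=q[:,:2]@yv; t=q[:,:2]@xv
    mid=(abs(t-(t.max()+t.min())/2)<40); r=np.polyfit(t[mid],s[mid],1); ang=np.arctan(r[0]); 
    yv=Rn.from_rotvec([0,0,ang]).as_matrix()[:2,:2]@yv
print("bar yaw",np.degrees(np.arctan2(xv[1],xv[0])),"mid",(np.median(s[mid])*yv+(t.max()+t.min())/2*xv),"n",mid.sum(),"z",np.median(q[mid,2]))
# knob yaw
m=(u>270*.64)&(u<310*.64)&(v>290*.64)&(v<345*.64)&(Z>192)&(Z<215); k=P[m][:,:2]; e=np.linalg.svd(k-k.mean(0))[2][0]; print("knob yaw",np.degrees(np.arctan2(e[1],e[0])),k.mean(0))
p,R=cur()
rel(p,R,(489.9,-77.3,130),rot(20.7),"above"); rel(p,R,(489.9,-77.3,58),rot(20.7),"down")
E
```

```text
bar yaw -12.263155040042099 mid [526.27676529 361.29799311] n 223 z 200.41670853494452
knob yaw 175.33693506950806 [495.5492755  219.70172986]
above [455.0, -377.4, 119.8] [-0.1, -0.0, -6.2]
down [455.0, -377.3, 191.8] [-0.1, -0.0, -6.2]
```

Request:
move_arm(steps=[0.8,455,-377.4,119.8,0,0,-6.2,0.8,455,-377.4,119.8,0,0,-6.2,0.8,455,-377.4,119.8,0,0,-6.2,0.8,455,-377.4,119.8,0,0,-6.2,0.8,455,-377.4,119.8,0,0,-6.2,0.8,455,-377.4,119.8,0,0,-6.2,0.8,455,-377.4,119.8,0,0,-6.2,0.8,455,-377.4,119.8,0,0,-6.2,0.8,455,-377.4,119.8,0,0,-6.2,0.8,455,-377.4,119.8,0,0,-6.2,0.8,455,-377.4,119.8,0,0,-6.2,0.8,455,-377.4,119.8,0,0,-6.2,0.8,455,-377.4,119.8,0,0,-6.2])

```text
time: 1.72
tcp_pos: [489.6, -78.3, 184.3]
tcp_rot: [[0.936, 0.352, 0.0], [0.352, -0.936, -0.0], [0.0, 0.0, -1.0]]
wrist_force: [0.1, 0.3, -0.1]
gripper_width: 68.6
gripper_force: 0.0
```

Run:
```python
from h import *
p,R=cur(); print(p,get_state()["time"])
c=read_camera("wrist"); cv2.imwrite("pics/w1.png",c["frame"]); P=cloud(c); Z=P[...,2]
near=np.hypot(P[...,0]-489.9,P[...,1]+77.3)<45
m=(Z>64)&(Z<85)&near; r=cv2.minAreaRect(P[m][:,:2].astype(np.float32)); print(m.sum(),r)
p,R=rel(p,R,(489.9,-77.3,58),rot(20.7),"down")
G=(452.2,18.8); 
rel(p,R,(489.9,-77.3,88),rot(20.7),"lift");rel(p,R,(*G,88),rot(-12.2),"over");rel(p,R,(*G,60),rot(-12.2),"set");rel(p,R,(*G,58),rot(-12.2),"set");rel(p,R,(*G,200),rot(-12.2),"up")
```

```text
[489.58427718 -78.3231083  184.34938442] 1.725
1064 ((493.2662658691406, -75.38792419433594), (43.23929214477539, 11.831367492675781), 20.27406883239746)
down [0.6, -0.9, 72.3] [0.0, -0.0, -0.1]
lift [0.0, 0.0, -30.0] [0.0, 0.0, 0.0]
over [-1.3, -103.2, -30.0] [0.0, 0.0, 32.9]
set [-1.3, -103.2, -2.0] [0.0, 0.0, 32.9]
set [-1.3, -103.2, 0.0] [0.0, 0.0, 32.9]
up [-1.3, -103.2, -142.0] [0.0, 0.0, 32.9]
```

Request:
move_arm(steps=[0.8,2.5,-1.2,50,0,0,0,0.8,2.5,-1.2,72.3,0,0,0,0.8,2.5,-1.2,72.3,0,0,0,0,2.5,-1.2,72.3,0,0,0,0,2.5,-1.2,72.3,0,0,0,0,2.5,-1.2,72.3,0,0,0,0,2.5,-1.2,72.3,0,0,0,0,2.5,-1.2,72.3,0,0,0,0,2.5,-1.2,60,0,0,0,0,2.5,-1.2,42.3,0,0,0])

```text
time: 3.02
tcp_pos: [491.7, -75.4, 142.5]
tcp_rot: [[0.936, 0.353, -0.001], [0.353, -0.936, 0.0], [-0.001, -0.001, -1.0]]
wrist_force: [0.8, 0.2, -1.1]
gripper_width: 11.2
gripper_force: 58.5
```

Request:
move_arm(steps=[0,-1,-26,0,0,0,8,0,-2,-52,0,0,0,16,0,-3,-77,0,0,0,24.5,0,-3.3,-102.8,0,0,0,32.9,0,-3.3,-102.8,0,0,0,32.9,0,-3.3,-102.8,15,0,0,32.9,0,-3.3,-102.8,25,0,0,32.9,0,-3.3,-102.8,29,0,0,32.9,0,-3.3,-102.8,30,0,0,32.9,0,-3.3,-102.8,30,0,0,32.9])

```text
time: 4.28
tcp_pos: [452.1, 19.1, 112.6]
tcp_rot: [[0.977, -0.211, -0.002], [-0.211, -0.977, -0.0], [-0.001, 0.001, -1.0]]
wrist_force: [-19.4, -1.3, 28.5]
gripper_width: 11.1
gripper_force: 66.8
```

Run:
```python
from h import *
p,R=cur(); print(p,get_state()["wrist_force"],get_state()["gripper_width"])
c=read_camera("top"); P=cloud(c); X,Y,Z=[P[...,i] for i in range(3)]
for n,m in [("rim",(abs(X-468)<110)&(Y>-20)&(Y<140)&(Z>28)&(Z<42)),("carrim",(np.hypot(X-495,Y-220)<120)&(Z>158)&(Z<170))]:
    q=P[m][:,:2].astype(np.float32); print(n,m.sum(),cv2.minAreaRect(q))
```

```text
[452.0734138   19.08778279 112.6215269 ] [-19.42247133  -1.27019525  28.50686483] 11.116236556141965
rim 48 ((411.1301574707031, 85.07560729980469), (107.17461395263672, 19.270641326904297), 87.10560607910156)
carrim 822 ((496.48992919921875, 215.07139587402344), (183.89968872070312, 194.20877075195312), 1.0887563228607178)
```

Request:
move_arm(steps=[0.6,0,0,0,0,0,0,0.6,0,0,0,0,0,0,0.6,0,0,0,0,0,0,0.6,0,0,-60,0,0,0,0.6,0,0,-120,0,0,0,0.6,0,0,-180,0,0,0,0.8,0,-60,-200,0,0,0,0.8,0,-100,-200,0,0,0,0.8,0,-130,-200,0,0,0,0.8,0,-130,-200,0,0,0])

```text
time: 5.58
tcp_pos: [480.1, 148.1, 311.4]
tcp_rot: [[0.978, -0.209, -0.001], [-0.209, -0.978, 0.0], [-0.001, -0.0, -1.0]]
wrist_force: [-0.3, 0.1, 0.5]
gripper_width: 68.1
gripper_force: 0.0
```

Run:
```python
from h import *
p,R=cur(); print(p)
c=read_camera("wrist"); t=read_camera("top"); cv2.imwrite("pics/w2.png",np.hstack([cv2.resize(c["frame"],(400,300)),cv2.resize(t["frame"][140:300,100:312],(400,300))]))
import pickle; pickle.dump((c,t),open("c1.pkl","wb"))
P=cloud(c); X,Y,Z=[P[...,i] for i in range(3)]
for n,m in [("knob",(np.hypot(X-495,Y-220)<45)&(Z>193)&(Z<212)),("handle",(np.hypot(X-526,Y-362)<75)&(Z>188)&(Z<212))]:
    q=P[m][:,:2].astype(np.float32); print(n,m.sum(),cv2.minAreaRect(q) if m.sum()>3 else 0)
P=cloud(t); X,Y,Z=[P[...,i] for i in range(3)]
m=(abs(X-468)<75)&(Y>-0)&(Y<140)&(Z>28)&(Z<42)
q=P[m][:,:2].astype(np.float32); print("tray",m.sum(),cv2.minAreaRect(q))
m=(np.hypot(X-452,Y-19)<45)&(Z>62)&(Z<82)
q=P[m][:,:2].astype(np.float32); print("grip",m.sum(),cv2.minAreaRect(q))
p,R=rel(p,R,(495.6,220,250),rot(-4.7),"over"); rel(p,R,(495.6,220,188),rot(-4.7),"down")
```

```text
[480.06612221 148.12512106 311.40806864]
knob 1480 ((498.60174560546875, 221.95590209960938), (14.368331909179688, 45.95618438720703), 86.08892059326172)
handle 1 0
tray 143 ((462.208984375, 71.07947540283203), (112.97737884521484, 110.12045288085938), 77.0882797241211)
grip 79 ((449.5629577636719, 17.312786102294922), (11.803050994873047, 43.126705169677734), 77.96726989746094)
over [0.2, -73.5, 7.4] [-0.0, 0.0, -7.4]
down [0.0, 0.0, 62.0] [0.0, 0.0, 0.0]
```

View pics/w2.png

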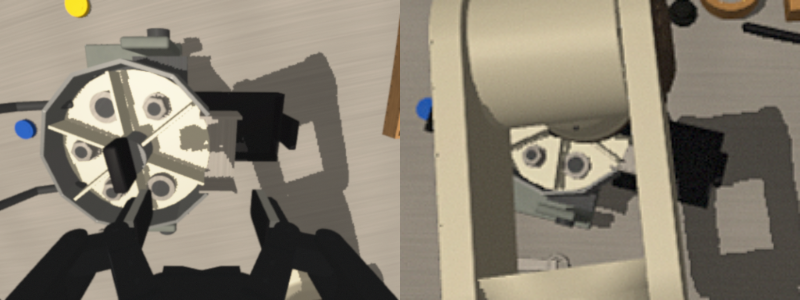

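Left: wrist view, knob at (122,165), tray under the spout at (240,125). Right: tray grip at (717,160). The tray sits aligned under the spout, and the TCP readings show the top camera reads about 2 mm low in x and y.

Run:
```python
from h import *
s=get_state(); print(np.degrees(s["joints"]).round(1))
p,R=cur()
for y in (175.6,): 
  rel(p,R,(498.2,222,250),rot(y),"over")
```

```text
[  8.2  -0.3  91.   -0.   89.3 110.3]
over [1.9, -77.7, 7.5] [0.1, -0.0, 172.2]
```

Request:
move_arm(steps=[0.8,0,-20,7.5,0,0,-10,0.8,0,-40,7.5,0,0,-20,0.8,0,-60,7.5,0,0,-30,0.8,1.9,-77.7,7.5,0,0,-40,0.8,1.9,-77.7,7.5,0,0,-50,0.8,1.9,-77.7,7.5,0,0,-60,0.8,1.9,-77.7,7.5,0,0,-70,0.8,1.9,-77.7,7.5,0,0,-80,0.8,1.9,-77.7,7.5,0,0,-90,0.8,1.9,-77.7,7.5,0,0,-100,0.8,1.9,-77.7,7.5,0,0,-110,0.8,1.9,-77.7,7.5,0,0,-120,0.8,1.9,-77.7,7.5,0,0,-130,0.8,1.9,-77.7,7.5,0,0,-140,0.8,1.9,-77.7,7.5,0,0,-150,0.8,1.9,-77.7,7.5,0,0,-160,0.8,1.9,-77.7,7.5,0,0,-170,0.8,1.9,-77.7,7.5,0,0,-180,0.8,1.9,-77.7,7.5,0,0,-187.8,0.8,1.9,-77.7,7.5,0,0,-187.8])

```text
time: 8.18
tcp_pos: [498.4, 221.2, 304.4]
tcp_rot: [[-0.997, 0.079, 0.0], [0.079, 0.997, -0.0], [-0.0, -0.0, -1.0]]
wrist_force: [-0.1, -0.0, 0.6]
gripper_width: 68.3
gripper_force: 0.0
```

Run:
```python
from h import *
s=get_state(); print(np.degrees(s["joints"]).round(1))
c=read_camera("wrist"); P=cloud(c); X,Y,Z=[P[...,i] for i in range(3)]
p,R=cur()
for n,m in [("knob",(np.hypot(X-498,Y-222)<45)&(Z>193)&(Z<212)),("handle",(np.hypot(X-528,Y-364)<75)&(Z>188)&(Z<212))]:
    q=P[m][:,:2].astype(np.float32); print(n,m.sum(),cv2.minAreaRect(q) if m.sum()>3 else 0)
rel(p,R,(498.2,222,188),rot(175.6),"down")
```

```text
[ 15.8   5.1  86.3  -0.   88.7 -69.6]
knob 1350 ((497.65826416015625, 222.65843200683594), (13.915915489196777, 46.17439270019531), 85.15080261230469)
handle 3237 ((526.0391845703125, 362.3288269042969), (16.920642852783203, 104.35707092285156), 77.55490112304688)
down [0.2, 0.6, 62.4] [0.0, 0.0, -0.2]
```

Request:
move_arm(steps=[0.8,0.2,1,45,0,0,0,0.8,0.2,1,62,0,0,0,0.8,0.2,1,62,0,0,0,0,0.2,1,62,0,0,0,0,0.2,1,62,0,0,0,0,0.2,1,62,0,0,0,0,0.2,1,62,0,0,0,0,0.2,1,62,0,0,9,0,0.2,1,62,0,0,18,0,0.2,1,62,0,0,27,0,0.2,1,62,0,0,36,0,0.2,1,62,0,0,45,0,0.2,1,62,0,0,54,0,0.2,1,62,0,0,63,0,0.2,1,62,0,0,67.5,0,0.2,1,62,0,0,67.5,0,0.2,1,62,0,0,67.5])

```text
time: 10.35
tcp_pos: [498.0, 222.2, 243.2]
tcp_rot: [[-0.31, 0.951, 0.0], [0.951, 0.31, -0.002], [-0.002, -0.0, -1.0]]
wrist_force: [-6.0, -12.3, 9.8]
gripper_width: 12.8
gripper_force: 59.3
```

Run:
```python
from h import *
s=get_state(); print(np.degrees(s["joints"]).round(1),s["moment"],s["gripper_force"])
p,R=cur(); print(np.degrees(np.arctan2(R[1,0],R[0,0])))
H=np.array([528.3,364.2]);
rel(p,R,(498.2,222,270),R,"up")
rel(p,R,(*H,270),rot(167.7),"overH");rel(p,R,(*H,195),rot(167.7),"H")
```

```text
[16.   6.7 91.6 -0.1 81.7 -2. ] [-1.7533479   0.84679989 -0.04227101] 59.308921694755554
108.05127175223897
up [-0.3, 0.1, -80.8] [0.0, 0.0, 0.0]
overH [125.5, 72.7, -81.0] [-0.1, 0.1, -59.6]
H [125.6, 72.8, -6.0] [-0.1, 0.1, -59.6]
```

Request:
move_arm(steps=[0.8,0,0,0,0,0,0,0.8,0,0,0,0,0,0,0.8,0,0,0,0,0,0,0.8,0,0,-50,0,0,0,0.8,0,0,-81,0,0,0,0.8,40,25,-81,0,0,-10,0.8,85,50,-81,0,0,-20,0.8,125.5,72.7,-81,0,0,-30,0.8,125.5,72.7,-81,0,0,-40,0.8,125.5,72.7,-81,0,0,-50,0.8,125.5,72.7,-81,0,0,-59.6,0.8,125.5,72.7,-81,0,0,-59.6])

```text
time: 11.85
tcp_pos: [528.3, 365.1, 323.2]
tcp_rot: [[-0.977, 0.214, -0.0], [0.214, 0.977, 0.0], [0.0, 0.0, -1.0]]
wrist_force: [0.1, 0.6, 0.9]
gripper_width: 69.0
gripper_force: 0.0
```

Run:
```python
from h import *
s=get_state(); print(np.degrees(s["joints"]).round(1))
c=read_camera("wrist"); t=read_camera("top"); cv2.imwrite("pics/w3.png",np.hstack([cv2.resize(c["frame"],(400,300)),cv2.resize(t["frame"][140:300,100:312],(400,300))]))
P=cloud(c); X,Y,Z=[P[...,i] for i in range(3)]
p,R=cur(); print(p)
for n,m in [("knob",(np.hypot(X-498,Y-222)<45)&(Z>193)&(Z<212)),("handle",(np.hypot(X-528,Y-364)<75)&(Z>188)&(Z<212))]:
    q=P[m][:,:2].astype(np.float32); print(n,m.sum(),cv2.minAreaRect(q) if m.sum()>3 else 0)
P=cloud(t); X,Y,Z=[P[...,i] for i in range(3)]
m=(np.hypot(X-452,Y-19)<45)&(Z>62)&(Z<82)
q=P[m][:,:2].astype(np.float32); print("grip",m.sum(),cv2.minAreaRect(q))
```

```text
[ 27.8  16.4  70.7   0.   92.9 -49.9]
[528.27968543 365.02578738 323.27575359]
knob 1093 ((498.1769104003906, 223.4684600830078), (14.350274085998535, 46.27286911010742), 17.884389877319336)
handle 2718 ((529.5880126953125, 362.9167785644531), (16.608598709106445, 111.15410614013672), 77.687744140625)
grip 80 ((449.64501953125, 17.269145965576172), (11.844648361206055, 43.09777069091797), 78.00299835205078)
```

View pics/w3.png

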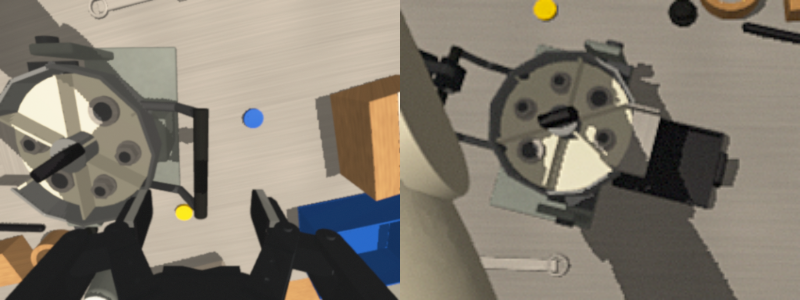

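Left: wrist view, bar at (201,162), knob turned. Right: a nut stands at the spout (604,137), the next compartments are behind the wall, and the tray is in place at (690,165). The drum reads -60°, so I'll grip the bar and tip.

```bash
cat >> h.py <<'E'
O=np.array([491.8,193.2,120]); CY=-12.3
def handle(a,y=None):
    xa=np.array([np.cos(np.radians(CY)),np.sin(np.radians(CY)),0]); ya=np.array([-xa[1],xa[0],0])
    f=np.radians(a)+np.arctan2(75,175); r=np.hypot(75,175)
    return O+ya*r*np.cos(f)+np.array([0,0,r*np.sin(f)]), xa
E
python3 - <<'E'
from h import *
p,R=cur(); g,xa=handle(0); p,R=rel(p,R,g,rot(167.7),"grasp")
for a in (5,10,15,20,25,30,35,40,45,50,54.5):
    g,_=handle(a); rel(p,R,g,rot(167.7,a,xa),a)
E
```

```text
grasp [-1.0, -0.7, 74.3] [0.0, -0.0, -0.3]
5 [0.0, -11.9, -14.8] [-5.0, 0.0, -0.0]
10 [-0.0, -25.1, -28.4] [-10.0, 0.0, -0.0]
15 [-0.0, -39.4, -40.9] [-15.0, 0.0, -0.0]
20 [-0.0, -54.7, -52.1] [-20.0, 0.0, 0.0]
25 [-0.0, -70.9, -61.9] [-25.0, 0.0, -0.0]
30 [0.0, -87.9, -70.2] [-30.0, 0.0, -0.0]
35 [0.0, -105.6, -77.0] [-35.0, 0.0, -0.0]
40 [-0.0, -123.9, -82.3] [-40.0, 0.0, -0.0]
45 [-0.0, -142.5, -86.0] [-45.0, 0.0, -0.0]
50 [0.0, -161.3, -88.0] [-50.0, 0.0, -0.0]
54.5 [-0.0, -178.4, -88.4] [-54.5, 0.0, 0.0]
```

Request:
move_arm(steps=[0.8,-1,-0.7,50,0,0,0,0.8,-1,-0.7,74.3,0,0,0,0.8,-1,-0.7,74.3,0,0,0,0,-1,-0.7,74.3,0,0,0,0,-1,-0.7,74.3,0,0,0,0,-1,-0.7,74.3,0,0,0,0,-1,-0.7,74.3,0,0,0,0,-1,-0.7,74.3,0,0,0])

```text
time: 12.95
tcp_pos: [529.3, 364.1, 250.1]
tcp_rot: [[-0.977, 0.214, 0.001], [0.214, 0.977, 0.0], [-0.001, 0.001, -1.0]]
wrist_force: [-0.9, -2.0, 6.8]
gripper_width: 11.5
gripper_force: 58.4
```

Request:
move_arm(steps=[0,0,-11.9,-14.8,-5,0,0,0,0,-25.1,-28.4,-10,0,0,0,0,-39.4,-40.9,-15,0,0,0,0,-54.7,-52.1,-20,0,0])

```text
time: 13.45
tcp_pos: [517.4, 310.3, 301.9]
tcp_rot: [[-0.977, 0.2, 0.074], [0.213, 0.917, 0.337], [-0.001, 0.345, -0.939]]
wrist_force: [-0.1, -1.5, -5.5]
gripper_width: 12.0
gripper_force: 58.8
```

Request:
move_arm(steps=[0,0,-9.3,-11.9,-4,0,0,0,0,-19.8,-23,-8,0,0,0,0,-30.7,-33.5,-12,0,0,0,0,-42.4,-43.3,-16,0,0,0,0,-54.7,-52.1,-20,0,0,0,0,-70.9,-61.9,-25,0,0,0,0,-87.9,-70.2,-30,0,0,0,0,-103.8,-76.4,-34.5,0,0,0,0,-103.8,-76.4,-34.5,0,0,0,0,-103.8,-76.4,-34.5,0,0,0,0,-103.8,-76.4,-34.5,0,0,0,0,-103.8,-76.4,-34.5,0,0])

```text
time: 14.95
tcp_pos: [490.9, 190.0, 337.8]
tcp_rot: [[-0.977, 0.123, 0.173], [0.213, 0.567, 0.796], [-0.0, 0.814, -0.581]]
wrist_force: [-4.7, 0.3, 3.2]
gripper_width: 12.0
gripper_force: 60.3
```

Run:
```python
from h import *
s=get_state(); print(np.degrees(s["joints"]).round(1),s["wrist_force"])
t=read_camera("top"); c=read_camera("scene"); cv2.imwrite("pics/s4.png",np.hstack([cv2.resize(c["frame"][100:260,190:400],(400,300)),cv2.resize(t["frame"][140:300,100:312],(400,300))]))
p,R=cur(); print(p,R[:,2])
```

```text
[-11.   -4.7 104.4  55.   83.3 -97.2] [-4.67866651  0.29036277  3.18938998]
[490.89110018 190.05328532 337.78176509] [ 0.17321961  0.79563829 -0.58047797]
```

View pics/s4.png

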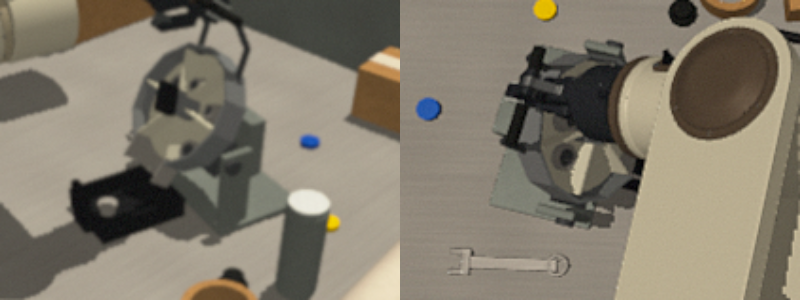

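Left: the nut lies in the tray at (107,205), and the other parts are held behind the wall. Tip back level.

Request:
move_arm(steps=[0,0,10.5,15.7,5,0,0,0,0,19.7,32.4,10,0,0,0,0,27.4,49.7,15,0,0,0,0,33.6,67.6,20,0,0,0,0,38.1,86.1,25,0,0,0,0,41.1,104.8,30,0,0,0,0,42.4,123.7,35,0,0,0,0,42,142.7,40,0,0,0,0,39.9,161.5,45,0,0,0,0,36.3,180.1,50,0,0,0,0,30.8,199.1,55.2,0,0,0,0,30.8,199.1,55.2,0,0,0,0,30.8,199.1,55.2,0,0])

```text
time: 16.68
tcp_pos: [529.8, 364.9, 247.7]
tcp_rot: [[-0.977, 0.214, -0.002], [0.214, 0.977, -0.014], [-0.001, -0.014, -1.0]]
wrist_force: [-3.7, -13.8, 10.2]
gripper_width: 12.2
gripper_force: 65.0
```

Run:
```python
from h import *
s=get_state(); print(np.degrees(s["joints"]).round(1),s["wrist_force"])
p,R=cur(); print(p,R)
K=np.array([498.2,222.4])
rel(p,R,(*handle(0)[0][:2],270),rot(167.7),"up");rel(p,R,(*K,270),rot(107.7),"overK");rel(p,R,(*K,188),rot(107.7),"K")
```

```text
[ 28.   18.3  77.   -0.7  85.2 -49.6] [ -3.66161903 -13.76092083  10.19350029]
[529.75245752 364.89517678 247.67718753] [[-0.97690871  0.21364949 -0.00180955]
 [ 0.21365349  0.97680729 -0.01413156]
 [-0.00125162 -0.01419186 -0.99989851]]
up [0.4, -1.9, -76.3] [-0.8, 0.1, -0.0]
overK [0.3, -147.0, -74.2] [-0.7, 0.5, 60.0]
K [0.4, -145.9, 7.7] [-0.7, 0.5, 60.0]
```

Request:
move_arm(steps=[0.8,0,0,0,0,0,0,0.8,0,0,0,0,0,0,0.8,0,0,0,0,0,0,0.8,0.4,-1.9,-50,0,0,0,0.8,0.4,-1.9,-76,-0.8,0,0,0.8,0.3,-45,-75,-0.8,0,10,0.8,0.3,-100,-75,-0.8,0,20,0.8,0.3,-147,-74.2,-0.7,0.5,30,0.8,0.3,-147,-74.2,-0.7,0.5,40,0.8,0.3,-147,-74.2,-0.7,0.5,50,0.8,0.3,-147,-74.2,-0.7,0.5,60,0.8,0.4,-145.9,-40,-0.7,0.5,60,0.8,0.4,-145.9,0,-0.7,0.5,60,0.8,0.4,-145.9,7.7,-0.7,0.5,60,0.8,0.4,-145.9,7.7,-0.7,0.5,60,0,0.4,-145.9,7.7,-0.7,0.5,60,0,0.4,-145.9,7.7,-0.7,0.5,60,0,0.4,-145.9,7.7,-0.7,0.5,60,0,0.4,-145.9,7.7,-0.7,0.5,60])

```text
time: 19.05
tcp_pos: [497.7, 223.1, 241.7]
tcp_rot: [[-0.304, 0.953, -0.001], [0.953, 0.304, 0.002], [0.003, -0.0, -1.0]]
wrist_force: [-6.2, -2.4, 7.1]
gripper_width: 13.3
gripper_force: 59.2
```

Run:
```python
from h import *
s=get_state(); print(np.degrees(s["joints"]).round(1),s["wrist_force"],s["gripper_width"])
p,R=cur(); print(p,np.degrees(np.arctan2(R[1,0],R[0,0])))
```

```text
[16.   6.8 91.7  0.1 81.6 -1.7] [-6.2463358  -2.4133268   7.06185533] 13.303851450966578
[497.69348755 223.07881931 241.67161217] 107.68430177557711
```

Request:
move_arm(steps=[0,0,0,0,0,0,10,0,0,0,0,0,0,20,0,0,0,0,0,0,30,0,0,0,0,0,0,40,0,0,0,0,0,0,50,0,0,0,0,0,0,60,0,0,0,0,0,0,70,0,0,0,0,0,0,80,0,0,0,0,0,0,90,0,0,0,0,0,0,100,0,0,0,0,0,0,110,0,0,0,0,0,0,120,0,0,0,0,0,0,120,0,0,0,0,0,0,120,0.8,0,0,0,0,0,120,0.8,0,0,0,0,0,120,0.8,0,0,0,0,0,120,0.8,0,0,-50,0,0,120,0.8,0,0,-80,0,0,120])

```text
time: 21.42
tcp_pos: [498.1, 223.1, 323.0]
tcp_rot: [[0.977, -0.213, 0.0], [-0.213, -0.977, 0.003], [-0.0, -0.003, -1.0]]
wrist_force: [0.3, -0.2, -0.2]
gripper_width: 68.4
gripper_force: 0.0
```

Run:
```python
from h import *
s=get_state(); print(np.degrees(s["joints"]).round(1),s["wrist_force"],s["gripper_width"])
p,R=cur(); print(p,np.degrees(np.arctan2(R[1,0],R[0,0])))
c=read_camera("wrist"); P=cloud(c); X,Y,Z=[P[...,i] for i in range(3)]
m=(np.hypot(X-498,Y-222)<45)&(Z>193)&(Z<212); q=P[m][:,:2].astype(np.float32); print(m.sum(),cv2.minAreaRect(q))
rel(p,R,(*handle(0)[0][:2],270),rot(-12.3),"over");rel(p,R,handle(0)[0],rot(-12.3),"H")
```

```text
[ 16.    4.7  84.5   0.2  90.7 118.3] [ 0.32314823 -0.2145759  -0.23164928] 68.39668707066977
[498.08116373 223.06501171 323.01781997] -12.308626050011716
1138 ((498.68701171875, 222.62351989746094), (13.651834487915039, 46.045352935791016), 78.29039764404297)
over [0.2, -144.5, -0.6] [-0.2, 0.0, -0.0]
H [0.2, -144.3, 74.4] [-0.2, 0.0, -0.0]
```

Request:
move_arm(steps=[0.8,0.2,-55,-0.6,0,0,0,0.8,0.2,-110,-0.6,0,0,0,0.8,0.2,-144.5,-0.6,0,0,0,0.8,0.2,-144.5,0,0,0,0,0.8,0.2,-144.3,50,0,0,0,0.8,0.2,-144.3,74.4,0,0,0,0.8,0.2,-144.3,74.4,0,0,0,0,0.2,-144.3,74.4,0,0,0,0,0.2,-144.3,74.4,0,0,0,0,0.2,-144.3,74.4,0,0,0,0,0.2,-144.3,74.4,0,0,0,0,0.2,-144.3,74.4,0,0,0])

```text
time: 22.98
tcp_pos: [529.1, 364.0, 247.9]
tcp_rot: [[0.977, -0.213, 0.0], [-0.213, -0.977, 0.003], [-0.0, -0.003, -1.0]]
wrist_force: [-1.4, -1.9, 6.1]
gripper_width: 12.0
gripper_force: 58.4
```

```bash
cat >> h.py <<'E'
def tray_grip(t,c=(452,19)):
    P=cloud(t); X,Y,Z=[P[...,i] for i in range(3)]; m=(np.hypot(X-c[0],Y-c[1])<70)&(Z>62)&(Z<82)
    q=P[m][:,:2].astype(np.float32); print("grip(top, add 2.3,1.9)",m.sum(),cv2.minAreaRect(q) if m.sum()>5 else 0)
E
python3 - <<'E'
from h import *
s=get_state(); print(np.degrees(s["joints"]).round(1),s["wrist_force"],s["gripper_width"])
t=read_camera("top"); tray_grip(t); cv2.imwrite("pics/t5.png",cv2.resize(t["frame"][140:300,100:312],(600,450)))
E
```

```text
[2.760e+01 1.790e+01 7.760e+01 1.000e-01 8.450e+01 1.299e+02] [-1.40542036 -1.8988738   6.13249353] 12.0459276253491
grip(top, add 2.3,1.9) 79 ((449.32757568359375, 17.34876251220703), (11.838582992553711, 42.72896194458008), 77.97901916503906)
```

View pics/t5.png

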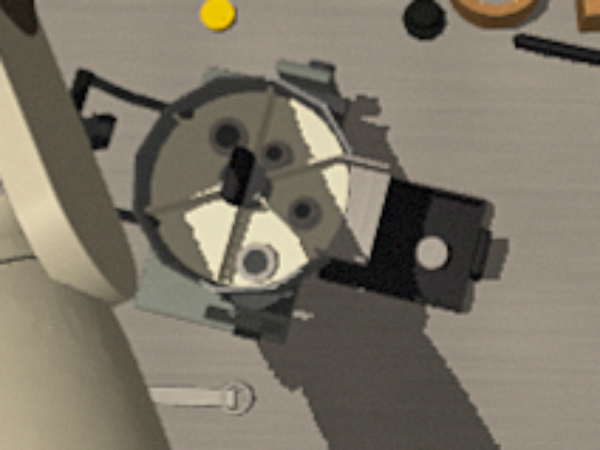

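The nut for the spout is at (302,210), with a narrow bore. The spacers are at (258,262) and (227,135), well away, and the tray with the first nut is at (432,252). Tip.

Request:
move_arm(steps=[0,0,11.9,-14.8,5,0,0,0,0,25.1,-28.4,10,0,0,0,0,39.4,-40.9,15,0,0,0,0,54.7,-52.1,20,0,0,0,0,67.5,-60,24,0,0,0,0,81,-67,28,0,0,0,0,95,-73.1,32,0,0,0,0,109.2,-78.2,36,0,0,0,0,123.9,-82.3,40,0,0,0,0,142.5,-86,45,0,0,0,0,161.3,-88,50,0,0,0,0,178.4,-88.4,54.5,0,0,0,0,178.4,-88.4,54.5,0,0,0,0,178.4,-88.4,54.5,0,0,0,0,178.4,-88.4,54.5,0,0,0,0,178.4,-88.4,54.5,0,0])

```text
time: 25.02
tcp_pos: [490.7, 190.0, 336.6]
tcp_rot: [[0.977, -0.122, 0.173], [-0.212, -0.564, 0.798], [0.0, -0.816, -0.577]]
wrist_force: [-6.3, 2.3, 12.0]
gripper_width: 11.9
gripper_force: 62.4
```

Run:
```python
from h import *
s=get_state(); print(np.degrees(s["joints"]).round(1),s["wrist_force"])
c=read_camera("scene"); cv2.imwrite("pics/s6.png",cv2.resize(c["frame"][100:260,190:400],(400,300)))
```

```text
[-11.1  -4.7 104.6  55.3  83.3  82.5] [-6.29983211  2.27618241 12.03118475]
```

View pics/s6.png

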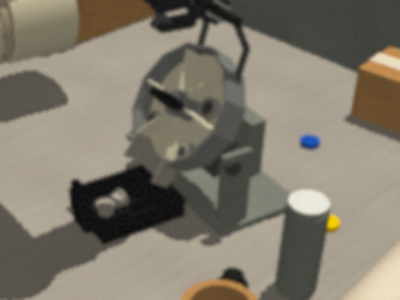

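Two nuts now lie together in the tray at (105,205) and (120,195). The part at (182,152) is in the neighbouring compartment. Tip back.

Request:
move_arm(steps=[0,0,-10.5,15.7,-5,0,0,0,0,-19.7,32.4,-10,0,0,0,0,-27.4,49.7,-15,0,0,0,0,-33.6,67.6,-20,0,0,0,0,-38.1,86.1,-25,0,0,0,0,-41.1,104.8,-30,0,0,0,0,-42.4,123.7,-35,0,0,0,0,-42,142.7,-40,0,0,0,0,-39.9,161.5,-45,0,0,0,0,-36.3,180.1,-50,0,0,0,0,-30.8,199.1,-55.2,0,0,0,0,-30.8,199.1,-55.2,0,0,0,0,-30.8,199.1,-55.2,0,0,0.8,0,-30.8,199.1,-55.2,0,0,0.8,0,-30.8,199.1,-55.2,0,0,0.8,0,-30.8,199.1,-55.2,0,0,0.8,0,-30.8,149.1,-55.2,0,0,0.8,0,-30.8,124.1,-55.2,0,0])

```text
time: 27.32
tcp_pos: [517.1, 313.6, 296.3]
tcp_rot: [[0.978, -0.208, 0.011], [-0.208, -0.978, 0.015], [0.007, -0.017, -1.0]]
wrist_force: [6.0, 102.3, 67.3]
gripper_width: 68.6
gripper_force: 60.1
```

Run:
```python
from h import *
s=get_state(); print(np.degrees(s["joints"]).round(1),s["wrist_force"])
p,R=cur(); print(p); K=np.array([498.2,222.4])
rel(p,R,(*K,270),rot(167.7),"overK");
c=read_camera("wrist");P=cloud(c); X,Y,Z=[P[...,i] for i in range(3)]
for n,m in [("knob",(np.hypot(X-498,Y-222)<45)&(Z>193)&(Z<212)),("handle",(np.hypot(X-528,Y-364)<75)&(Z>182)&(Z<212))]:
    q=P[m]; print(n,m.sum(),cv2.minAreaRect(q[:,:2].astype(np.float32)) if m.sum()>3 else 0,np.percentile(q[:,2],90) if len(q) else 0)
```

```text
[ 23.7  11.8  79.5   0.5  87.8 125.7] [  6.00794673 102.29182981  67.25959648]
[517.09795602 313.59586759 296.34918289]
overK [0.7, 92.7, -29.2] [0.6, -1.5, -179.7]
knob 2248 ((495.56683349609375, 207.6142578125), (17.778030395507812, 45.90000915527344), 76.3205795288086) 207.14801099604176
handle 1454 ((520.7241821289062, 318.17279052734375), (49.25912857055664, 107.78240203857422), 77.06373596191406) 207.6489068630473
```

I gave the lift along axes that were still tilted, so a finger has hooked the bar. Relieve it sideways first, then go straight up.

Request:
move_arm(steps=[0.8,0,-12,0,0,0,0,0.8,0,-30,0,0,0,0,0.8,0,-30,0,0,0,0,0.8,0,-30,-30,0,0,0,0.8,0,-30,-70,0,0,0,0.8,0,-30,-90,0,0,0,0.8,0,-30,-90,0,0,0])

```text
time: 28.25
tcp_pos: [523.3, 335.7, 378.8]
tcp_rot: [[0.977, -0.214, -0.002], [-0.214, -0.977, -0.009], [-0.0, 0.009, -1.0]]
wrist_force: [-0.0, -0.2, -0.4]
gripper_width: 68.5
gripper_force: 0.0
```

Run:
```python
from h import *
s=get_state(); print(np.degrees(s["joints"]).round(1),s["wrist_force"])
p,R=cur(); print(p,R)
c=read_camera("wrist");t=read_camera("top"); P=cloud(c); X,Y,Z=[P[...,i] for i in range(3)]
import pickle; pickle.dump((c,t),open("c7.pkl","wb"))
tray_grip(t)
cv2.imwrite("pics/w7.png",np.hstack([cv2.resize(c["frame"],(400,300)),cv2.resize(t["frame"][140:300,100:312],(400,300))]))
xa=np.array([np.cos(np.radians(CY)),np.sin(np.radians(CY))]); ya=np.array([-xa[1],xa[0]])
q=P.reshape(-1,3); yc=(q[:,:2]-O[:2])@ya; xc=(q[:,:2]-O[:2])@xa
m=(abs(xc)<45)&(yc>125)&(yc<200)&(q[:,2]>170)&(q[:,2]<330)
print(m.sum(),np.median(yc[m]),np.median(q[m,2]))
```

```text
[ 25.8  13.8  67.7  -0.4  98.9 128. ] [-0.01044763 -0.21809379 -0.37116805]
[523.30878585 335.67813092 378.78427107] [[ 9.76892612e-01 -2.13721049e-01 -2.03395145e-03]
 [-2.13730725e-01 -9.76849869e-01 -9.13839585e-03]
 [-3.37976593e-05  9.36194932e-03 -9.99956175e-01]]
grip(top, add 2.3,1.9) 79 ((449.4186096191406, 17.329463958740234), (11.845819473266602, 42.76915740966797), 77.99989318847656)
2374 161.24393179418857 230.36133364445107
```

View pics/w7.png

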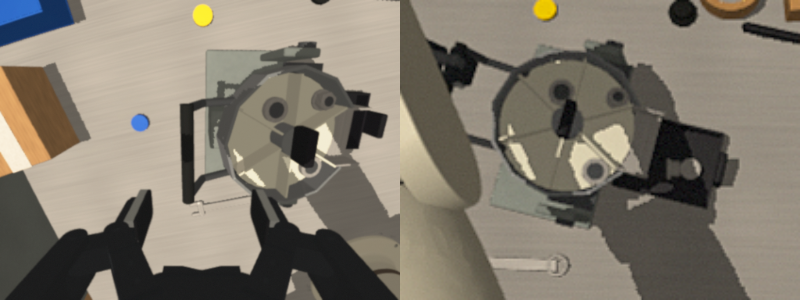

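Left: the bar is at (188,152), tipped about 10°. Right: the spacers at (562,92) and (594,170) and the nut at (617,97) are in the drum, the spout compartment at (609,140) is empty, and the tray has not moved. Regrip the bar and level it.

Run:
```python
from h import *
p,R=cur(); 
g,xa=handle(9.7); K=np.array([498.2,222.4])
rel(p,R,g+[0,0,70],rot(-12.3,9.7,xa),"above")
for a in(9.7,6,3,-.4): rel(p,R,handle(a)[0],rot(-12.3,a,xa),a)
rel(p,R,handle(0)[0]+[0,0,75],rot(-12.3),"up");rel(p,R,(*K,285),rot(-12.3),"K")
```

```text
above [-0.1, -5.2, 29.9] [10.3, 0.1, -0.0]
9.7 [0.1, -6.0, 99.9] [10.3, 0.1, -0.0]
6 [0.1, -15.9, 109.9] [6.6, 0.1, -0.0]
3 [0.1, -23.5, 118.4] [3.6, 0.1, -0.0]
-0.4 [0.1, -31.5, 128.5] [0.2, 0.1, -0.0]
up [-0.1, -29.7, 52.3] [0.6, 0.1, -0.0]
K [0.0, 115.6, 38.9] [0.6, 0.1, -0.0]
```

Request:
move_arm(steps=[0.8,0,-5.2,30,10.3,0,0,0.8,0,-6,70,10.3,0,0,0.8,0,-6,99.9,10.3,0,0,0.8,0,-6,99.9,10.3,0,0,0,0,-6,99.9,10.3,0,0,0,0,-6,99.9,10.3,0,0,0,0,-6,99.9,10.3,0,0,0,0,-6,99.9,10.3,0,0,0,0,-6,99.9,10.3,0,0,0,0,-15.9,109.9,6.6,0,0,0,0,-23.5,118.4,3.6,0,0,0,0,-31.5,128.5,0.2,0,0,0,0,-31.5,128.5,0.2,0,0,0,0,-31.5,128.5,0.2,0,0,0.8,0,-31.5,128.5,0.2,0,0,0.8,0,-31.5,128.5,0.2,0,0,0.8,0,-31.5,128.5,0.2,0,0,0.8,0,-30,100,0.6,0,0,0.8,0,-29.7,52.3,0.6,0,0,0.8,0,20,45,0.6,0,0])

```text
time: 30.85
tcp_pos: [519.1, 317.4, 335.9]
tcp_rot: [[0.978, -0.211, 0.003], [-0.211, -0.978, 0.003], [0.002, -0.004, -1.0]]
wrist_force: [-0.1, -1.0, -0.7]
gripper_width: 68.0
gripper_force: 0.0
```

Run:
```python
from h import *
s=get_state(); print(np.degrees(s["joints"]).round(1),s["wrist_force"])
p,R=cur(); print(p)
c=read_camera("wrist"); P=cloud(c)
xa=np.array([np.cos(np.radians(CY)),np.sin(np.radians(CY))]); ya=np.array([-xa[1],xa[0]])
q=P.reshape(-1,3); yc=(q[:,:2]-O[:2])@ya; xc=(q[:,:2]-O[:2])@xa
m=(abs(xc)<45)&(yc>125)&(yc<200)&(q[:,2]>170)&(q[:,2]<250)
print("handle",m.sum(),np.median(yc[m]),np.median(q[m,2]))
m=(np.hypot(q[:,0]-498,q[:,1]-222)<45)&(q[:,2]>193)&(q[:,2]<212); print(m.sum(),cv2.minAreaRect(q[m][:,:2].astype(np.float32)))
K=np.array([498.2,222.4]); rel(p,R,(*K,275),rot(167.7),"K")
```

```text
[2.420e+01 1.210e+01 7.470e+01 1.000e-01 9.310e+01 1.263e+02] [-0.05419561 -1.03710495 -0.667399  ]
[519.06085947 317.39809149 335.93157385]
handle 1968 173.58134473764397 200.80949523132284
1184 ((498.80157470703125, 223.02337646484375), (14.400564193725586, 46.08941650390625), 78.4128646850586)
K [-0.4, 97.3, 6.6] [0.2, -0.3, -179.9]
```

Request:
move_arm(steps=[0.8,0,30,6.6,0,0,-10,0.8,0,60,6.6,0,0,-20,0.8,0,97.3,6.6,0,0,-30,0.8,0,97.3,6.6,0,0,-40,0.8,0,97.3,6.6,0,0,-50,0.8,0,97.3,6.6,0,0,-60,0.8,0,97.3,6.6,0,0,-70,0.8,0,97.3,6.6,0,0,-80,0.8,0,97.3,6.6,0,0,-90,0.8,0,97.3,6.6,0,0,-100,0.8,0,97.3,6.6,0,0,-110,0.8,0,97.3,6.6,0,0,-120,0.8,0,97.3,6.6,0,0,-130,0.8,0,97.3,6.6,0,0,-140,0.8,0,97.3,6.6,0,0,-150,0.8,0,97.3,6.6,0,0,-160,0.8,0,97.3,6.6,0,0,-170,0.8,-0.4,97.3,6.6,0,0,-180,0.8,-0.4,97.3,6.6,0,0,-180])

```text
time: 33.28
tcp_pos: [497.4, 221.1, 326.4]
tcp_rot: [[-0.977, 0.214, -0.001], [0.214, 0.977, 0.001], [0.001, 0.0, -1.0]]
wrist_force: [-0.2, 0.4, -0.2]
gripper_width: 68.3
gripper_force: 0.0
```

Run:
```python
from h import *
s=get_state(); print(np.degrees(s["joints"]).round(1),s["wrist_force"])
p,R=cur(); print(p); K=np.array([498.2,222.4]); 
p,R=rel(p,R,(*K,188),rot(167.7),"K")
rel(p,R,(*K,268),rot(107.7),"up"); rel(p,R,(*handle(0)[0][:2],268),rot(167.7),"overH"); rel(p,R,handle(0)[0],rot(167.7),"H")
```

```text
[ 15.8   4.6  84.3   0.1  91.2 -61.8] [-0.1967389   0.36579221 -0.20095551]
[497.35942643 221.12036245 326.35842944]
K [-0.7, 1.4, 84.4] [0.0, -0.1, -0.1]
up [0.0, 0.0, -80.0] [0.0, 0.0, 60.0]
overH [0.0, 145.1, -80.0] [0.0, 0.0, 0.0]
H [0.0, 145.1, -7.0] [0.0, 0.0, 0.0]
```

Request:
move_arm(steps=[0.8,-0.7,1.4,50,0,0,0,0.8,-0.7,1.4,84.4,0,0,0,0.8,-0.7,1.4,84.4,0,0,0,0,-0.7,1.4,84.4,0,0,0,0,-0.7,1.4,84.4,0,0,0,0,-0.7,1.4,84.4,0,0,0,0,-0.7,1.4,84.4,0,0,0,0,-0.7,1.4,84.4,0,0,9,0,-0.7,1.4,84.4,0,0,18,0,-0.7,1.4,84.4,0,0,27,0,-0.7,1.4,84.4,0,0,36,0,-0.7,1.4,84.4,0,0,45,0,-0.7,1.4,84.4,0,0,54,0,-0.7,1.4,84.4,0,0,60,0,-0.7,1.4,84.4,0,0,60,0,-0.7,1.4,84.4,0,0,60])

```text
time: 35.28
tcp_pos: [498.1, 221.9, 243.2]
tcp_rot: [[-0.303, 0.953, -0.001], [0.953, 0.303, -0.0], [0.0, -0.001, -1.0]]
wrist_force: [-7.1, -6.7, 10.4]
gripper_width: 13.1
gripper_force: 59.2
```

Request:
move_arm(steps=[0.8,0,0,0,0,0,0,0.8,0,0,0,0,0,0,0.8,0,0,0,0,0,0,0.8,0,0,-50,0,0,0,0.8,0,0,-80,0,0,0,0.8,0,0,-80,0,0,-10,0.8,0,0,-80,0,0,-20,0.8,0,0,-80,0,0,-30,0.8,0,0,-80,0,0,-40,0.8,0,0,-80,0,0,-50,0.8,0,0,-80,0,0,-60,0.8,0,0,-80,0,0,-60])

```text
time: 36.78
tcp_pos: [498.4, 222.3, 322.0]
tcp_rot: [[-0.977, 0.214, -0.001], [0.214, 0.977, 0.001], [0.001, 0.0, -1.0]]
wrist_force: [0.3, -0.1, -0.5]
gripper_width: 68.3
gripper_force: 0.0
```

Run:
```python
from h import *
s=get_state(); print(np.degrees(s["joints"]).round(1),s["wrist_force"])
p,R=cur(); print(p)
q=cloud(read_camera("wrist")).reshape(-1,3)
m=(np.hypot(q[:,0]-498,q[:,1]-222)<45)&(q[:,2]>193)&(q[:,2]<212); print(m.sum(),cv2.minAreaRect(q[m][:,:2].astype(np.float32)))
rel(p,R,(*handle(0)[0][:2],268),rot(167.7),"overH"); rel(p,R,handle(0)[0],rot(167.7),"H")
```

```text
[ 15.9   4.8  84.5   0.1  90.7 -61.7] [ 0.27540841 -0.08570797 -0.51107585]
[498.37287392 222.33080201 321.98894051]
1261 ((497.6736145019531, 222.65663146972656), (14.204438209533691, 45.92055130004883), 17.54701042175293)
overH [0.4, 145.1, 0.0] [0.0, -0.1, -0.1]
H [0.3, 145.1, 73.0] [0.0, -0.1, -0.1]
```

Request:
move_arm(steps=[0.8,0.4,55,0,0,0,0,0.8,0.4,110,0,0,0,0,0.8,0.4,145,0,0,0,0,0.8,0.4,145,0,0,0,0,0.8,0.3,145,50,0,0,0,0.8,0.3,145,73,0,0,0,0.8,0.3,145,73,0,0,0,0,0.3,145,73,0,0,0,0,0.3,145,73,0,0,0,0,0.3,145,73,0,0,0,0,0.3,145,73,0,0,0,0,0.3,145,73,0,0,0])

```text
time: 38.33
tcp_pos: [529.1, 364.0, 250.1]
tcp_rot: [[-0.977, 0.214, -0.0], [0.214, 0.977, 0.001], [0.0, 0.001, -1.0]]
wrist_force: [-1.3, -1.1, 7.0]
gripper_width: 11.9
gripper_force: 58.4
```

Run:
```python
from h import *
s=get_state(); print(np.degrees(s["joints"]).round(1),s["wrist_force"],s["gripper_width"])
t=read_camera("top"); tray_grip(t); cv2.imwrite("pics/t8.png",cv2.resize(t["frame"][140:300,100:312],(600,450)))
```

```text
[ 27.6  17.8  77.3   0.1  84.8 -50. ] [-1.34713098 -1.11334914  6.97446774] 11.853640385547521
grip(top, add 2.3,1.9) 79 ((449.41943359375, 17.327159881591797), (11.814916610717773, 42.66442108154297), 77.98320007324219)
```

View pics/t8.png

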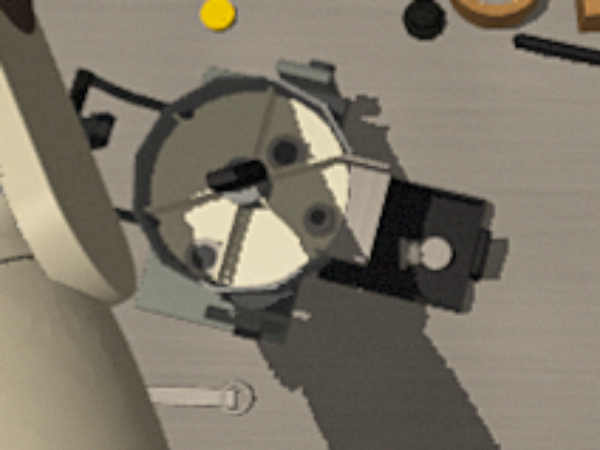

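The last nut is at the spout (318,217), with a narrow bore as planned. The spacers are at (285,150) and (205,257), behind the wall. The tray has two nuts near (425,250). Tip.

Request:
move_arm(steps=[0,0,-11.9,-14.8,-5,0,0,0,0,-25.1,-28.4,-10,0,0,0,0,-39.4,-40.9,-15,0,0,0,0,-54.7,-52.1,-20,0,0,0,0,-67.5,-60,-24,0,0,0,0,-81,-67,-28,0,0,0,0,-95,-73.1,-32,0,0,0,0,-109.2,-78.2,-36,0,0,0,0,-123.9,-82.3,-40,0,0,0,0,-142.5,-86,-45,0,0,0,0,-161.3,-88,-50,0,0,0,0,-178.4,-88.4,-54.5,0,0,0,0,-178.4,-88.4,-54.5,0,0,0,0,-178.4,-88.4,-54.5,0,0,0,0,-178.4,-88.4,-54.5,0,0,0,0,-178.4,-88.4,-54.5,0,0])

```text
time: 40.38
tcp_pos: [490.7, 189.9, 337.8]
tcp_rot: [[-0.977, 0.124, 0.172], [0.212, 0.567, 0.796], [0.001, 0.814, -0.58]]
wrist_force: [-4.9, -0.5, 1.6]
gripper_width: 11.7
gripper_force: 60.3
```

Run:
```python
from h import *
s=get_state(); print(np.degrees(s["joints"]).round(1),s["wrist_force"])
c=read_camera("scene"); cv2.imwrite("pics/s9.png",cv2.resize(c["frame"][160:240,215:320],(525,400),interpolation=cv2.INTER_CUBIC))
```

```text
[-11.   -4.7 104.4  55.   83.4 -97.2] [-4.93864225 -0.49818457  1.56763005]
```

View pics/s9.png

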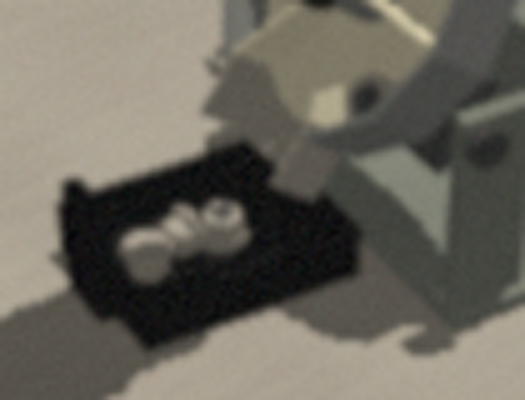

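Three nuts are in the tray, at (148,255), (182,230) and (225,225). Tip back, then release in a separate call from the upright pose.

Request:
move_arm(steps=[0,0,10.5,15.7,5,0,0,0,0,19.7,32.4,10,0,0,0,0,27.4,49.7,15,0,0,0,0,33.6,67.6,20,0,0,0,0,38.1,86.1,25,0,0,0,0,41.1,104.8,30,0,0,0,0,42.4,123.7,35,0,0,0,0,42,142.7,40,0,0,0,0,39.9,161.5,45,0,0,0,0,36.3,180.1,50,0,0,0,0,30.8,199.1,55.2,0,0,0,0,30.8,199.1,55.2,0,0,0,0,30.8,199.1,55.2,0,0,0,0,30.8,199.1,55.2,0,0])

```text
time: 42.18
tcp_pos: [529.5, 364.8, 247.6]
tcp_rot: [[-0.977, 0.214, -0.003], [0.214, 0.977, -0.013], [0.0, -0.013, -1.0]]
wrist_force: [-1.7, -10.1, 5.5]
gripper_width: 12.3
gripper_force: 64.7
```

Request:
move_arm(steps=[0.8,0,0,0,0,0,0,0.8,0,0,0,0,0,0,0.8,0,0,0,0,0,0,0.8,0,0,-50,0,0,0,0.8,0,0,-100,0,0,0,0.8,0,-60,-110,0,0,0,0.8,0,-120,-110,0,0,0,0.8,0,-150,-110,0,0,0,0.8,0,-150,-110,0,0,0])

```text
time: 43.3
tcp_pos: [497.4, 218.8, 359.4]
tcp_rot: [[-0.977, 0.215, -0.003], [0.215, 0.976, -0.011], [0.0, -0.011, -1.0]]
wrist_force: [-0.2, -0.3, 0.4]
gripper_width: 68.6
gripper_force: 0.0
```

Run:
```python
from h import *
s=get_state(); print(np.degrees(s["joints"]).round(1),s["wrist_force"])
p,R=cur(); print(p)
t=read_camera("top"); tray_grip(t); w=read_camera("wrist")
xa=np.array([np.cos(np.radians(CY)),np.sin(np.radians(CY))]); ya=np.array([-xa[1],xa[0]])
for c in(t,w):
    q=cloud(c).reshape(-1,3); yc=(q[:,:2]-O[:2])@ya; xc=(q[:,:2]-O[:2])@xa
    m=(abs(xc)<45)&(yc>140)&(yc<200)&(q[:,2]>170)&(q[:,2]<250)
    print("handle",m.sum(),np.median(yc[m]),np.median(q[m,2]))
# carton from top: bridge and wing, rim
P=cloud(t); X,Y,Z=[P[...,i] for i in range(3)]
for n,z0,z1 in(("bridge",92,104),("wing",138,155)):
    m=(np.hypot(X-585,Y+360)<75)&(Z>z0)&(Z<z1); print(n,cv2.minAreaRect(P[m][:,:2].astype(np.float32)))
rel(p,R,(451.9,19.2,150),rot(-12.3),"overT")
```

```text
[ 15.9   4.3  80.8  -0.6  95.2 -61.7] [-0.16811598 -0.33005132  0.37416344]
[497.42460728 218.77643971 359.41048139]
grip(top, add 2.3,1.9) 78 ((449.700439453125, 17.26935577392578), (11.817641258239746, 42.54008865356445), 77.99266815185547)
handle 102 172.46673508880502 200.36469040531819
handle 1799 171.58862688130787 200.57815764715994
bridge ((585.481201171875, -360.1374206542969), (41.24073028564453, 114.20726776123047), 82.23960876464844)
wing ((583.8560791015625, -360.0245361328125), (14.457188606262207, 44.66860580444336), 78.65630340576172)
overT [1.4, -202.9, 157.7] [-0.0, 1.0, 179.9]
```

Run:
```python
from h import *
p,R=cur(); T=(451.9,19.2)
rel(p,R,(*T,300),rot(167.7),"over");p,R=rel(p,R,(*T,58),rot(167.7),"T")
C=np.array([452.7,-340.1]); a=np.radians(-7.8); G=C-76*np.array([-np.sin(a),np.cos(a)]); print(G)
rel(p,R,(440,-25,60),rot(167.7),"back")
rel(p,R,(440,-25,160),rot(167.7),"lift"); rel(p,R,(*G,160),rot(172.2),"overC")
```

```text
over [1.8, -206.3, 7.3] [-0.6, -0.1, -0.0]
T [1.6, -203.6, 249.2] [-0.6, -0.1, -0.0]
[ 442.38561649 -415.39683588]
back [2.2, -45.7, -2.0] [0.0, 0.0, 0.0]
lift [2.2, -45.7, -102.0] [0.0, 0.0, 0.0]
overC [-83.3, -426.6, -102.0] [0.0, 0.0, -4.5]
```

Request:
move_arm(steps=[0.8,1.8,-60,7,-0.6,0,0,0.8,1.8,-120,7,-0.6,0,0,0.8,1.8,-180,7,-0.6,0,0,0.8,1.8,-206,7,-0.6,0,0,0.8,1.8,-206,7,-0.6,0,0,0.8,1.7,-206,67,-0.6,0,0,0.8,1.7,-205,127,-0.6,0,0,0.8,1.6,-204,187,-0.6,0,0,0.8,1.6,-203.6,225,-0.6,0,0,0.8,1.6,-203.6,249,-0.6,0,0,0.8,1.6,-203.6,249,-0.6,0,0,0,1.6,-203.6,249,-0.6,0,0,0,1.6,-203.6,249,-0.6,0,0,0,1.6,-203.6,249,-0.6,0,0,0,1.6,-203.6,249,-0.6,0,0,0,1.6,-203.6,249,-0.6,0,0])

```text
time: 45.4
tcp_pos: [452.1, 19.0, 113.0]
tcp_rot: [[-0.977, 0.213, -0.0], [0.213, 0.977, -0.001], [0.0, -0.001, -1.0]]
wrist_force: [-1.8, 2.4, 7.3]
gripper_width: 11.1
gripper_force: 59.4
```

Request:
move_arm(steps=[0,0,0,-4,0,0,0,0,0,-10,-12,0,0,0,0,0,-30,-20,0,0,0,0,0,-55,-25,0,0,0,0,0,-80,-35,0,0,0,0,0,-80,-65,0,0,0,0,0,-80,-95,0,0,0,0,0,-80,-102,0,0,0,0,0,-80,-102,0,0,0])

```text
time: 46.52
tcp_pos: [434.6, -59.3, 213.9]
tcp_rot: [[-0.977, 0.213, -0.002], [0.213, 0.977, -0.001], [0.001, -0.001, -1.0]]
wrist_force: [-0.5, -0.1, -3.4]
gripper_width: 11.4
gripper_force: 59.4
```

Run:
```python
from h import *
s=get_state(); print(np.degrees(s["joints"]).round(1),s["wrist_force"],s["moment"],s["gripper_width"])
p,R=cur(); print(p)
rel(p,R,(442.4,-415.4,160),rot(172.2),"overC")
```

```text
[-1.78e+01 -5.00e+00  1.07e+02 -1.00e-01  7.81e+01 -9.55e+01] [-0.49710732 -0.12959169 -3.3900162 ] [-0.17352126  0.03504213  0.0180659 ] 11.386242626005135
[434.64381714 -59.29162994 213.94844405]
overC [-83.6, -346.2, 0.3] [-0.1, -0.1, -4.5]
```

Request:
move_arm(steps=[0,-5,-20,0,0,0,-0.4,0,-13,-55,0,0,0,-0.8,0,-22,-95,0,0,0,-1.3,0,-32,-135,0,0,0,-1.8,0,-42,-175,0,0,0,-2.3,0,-52,-215,0,0,0,-2.8,0,-62,-255,0,0,0,-3.3,0,-70,-292,0,0,0,-3.8,0,-78,-325,0,0,0,-4.2,0,-83.6,-346.2,0,0,0,-4.5,0,-83.6,-346.2,0,0,0,-4.5,0,-83.6,-346.2,0,0,0,-4.5])

```text
time: 48.02
tcp_pos: [442.5, -414.5, 213.4]
tcp_rot: [[-0.991, 0.136, -0.003], [0.136, 0.991, 0.001], [0.003, 0.0, -1.0]]
wrist_force: [0.4, 0.3, -2.5]
gripper_width: 11.5
gripper_force: 59.5
```

Run:
```python
from h import *
s=get_state(); print(np.degrees(s["joints"]).round(1),s["wrist_force"],s["gripper_width"])
p,R=cur(); print(p,R)
t=read_camera("top"); cv2.imwrite("pics/t10.png",cv2.resize(t["frame"][110:290,330:500],(566,600)))
P=cloud(t); X,Y,Z=[P[...,i] for i in range(3)]
a=np.radians(-7.8); xh=np.array([np.cos(a),np.sin(a)]); yh=np.array([-xh[1],xh[0]]); C=np.array([512.2,-348.3])
xc=(P[...,:2]-C)@xh; yc=(P[...,:2]-C)@yh
# rim (z ~30) profile histogram along xc on the -x wall, and yc on the walls
m=(Z>24)&(Z<36)&(abs(yc)<150)&(xc<-120)&(xc>-175); print("-x wall",m.sum(),np.percentile(xc[m],[5,25,50,75,95]) if m.any() else 0)
m=(Z>24)&(Z<36)&(abs(xc)<120)&(yc>140)&(yc<190); print("+y wall",m.sum(),np.percentile(yc[m],[5,50,95]))
m=(abs(Z-5)<5)&(abs(xc+60)<70); print("floor",m.sum(),np.median(Z[m]))
w=read_camera("wrist"); q=cloud(w); Xw=(q[...,:2]-C)@xh; Yw=(q[...,:2]-C)@yh; zz=q[...,2]
m=(zz>24)&(zz<36)&(abs(Yw)<250)&(Xw<-120)&(Xw>-175); print("w -x wall",m.sum(),np.percentile(Xw[m],[5,25,50,75,95]) if m.any() else 0)
m=(np.hypot(q[...,0]-586,q[...,1]+358)<75)&(zz>92)&(zz<104); print("w bridge",m.sum(),cv2.minAreaRect(q[m][:,:2].astype(np.float32)) if m.sum()>5 else 0)
```

```text
[-5.040e+01  1.490e+01  8.540e+01 -1.000e-01  7.980e+01 -1.325e+02] [ 0.41991641  0.27965552 -2.51040081] 11.516378229307625
[ 442.46132958 -414.52305481  213.41339642] [[-9.90710667e-01  1.35959320e-01 -2.72725934e-03]
 [ 1.35958432e-01  9.90714412e-01  5.09278066e-04]
 [ 2.77117623e-03  1.33753311e-04 -9.99996151e-01]]
-x wall 198 [-141.34808085 -140.15161461 -138.73874659 -137.35002797 -136.0884712 ]
+y wall 204 [156.43925641 159.55099303 161.75192506]
floor 7797 2.48767777762464
w -x wall 2986 [-158.76034927 -138.51078102 -136.86748696 -135.2177945  -124.62520137]
w bridge 103 ((561.5809936523438, -357.5928039550781), (22.155576705932617, 34.34528732299805), 18.9283447265625)
```

View pics/t10.png

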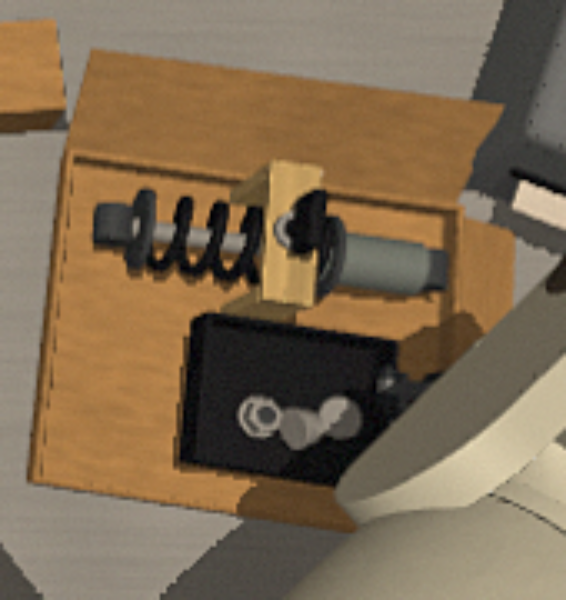

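All three nuts are in the tray, at (262,417), (297,428) and (341,417). It is over the carton's free half, clear of the bridge. Lower and release.

Request:
move_arm(steps=[0,0,0,25,0,0,0,0,0,0,50,0,0,0,0,0,0,72,0,0,0,0,0,0,86,0,0,0,0,0,0,92,0,0,0,0,0,0,95,0,0,0,0,0,0,96.5,0,0,0,0,0,0,96.5,0,0,0])

```text
time: 49.12
tcp_pos: [442.6, -415.4, 118.5]
tcp_rot: [[-0.991, 0.136, -0.001], [0.136, 0.991, -0.001], [0.001, -0.002, -1.0]]
wrist_force: [-0.3, 0.1, -3.8]
gripper_width: 11.0
gripper_force: 59.6
```

Request:
move_arm(steps=[0.6,0,0,0,0,0,0,0.6,0,0,0,0,0,0,0.6,0,0,0,0,0,0,0.6,0,0,-40,0,0,0,0.6,0,0,-90,0,0,0,0.8,0,0,-150,0,0,0,0.8,0,0,-150,0,0,0])

```text
time: 50.0
tcp_pos: [443.5, -415.9, 273.4]
tcp_rot: [[-0.991, 0.136, 0.003], [0.136, 0.991, -0.007], [-0.004, -0.007, -1.0]]
wrist_force: [0.1, 0.2, -0.7]
gripper_width: 68.0
gripper_force: 0.0
```

Run:
```python
from h import *
s=get_state(); print(np.degrees(s["joints"]).round(1),s["wrist_force"])
p,R=cur(); print(p)
t=read_camera("top"); w=read_camera("wrist")
for n,c in(("t",t),("w",w)):
    P=cloud(c); X,Y,Z=[P[...,i] for i in range(3)]
    for k,z0,z1 in(("bridge",92,104),("wing",138,155)):
        m=(np.hypot(X-586,Y+358)<75)&(Z>z0)&(Z<z1); print(n,k,m.sum(),cv2.minAreaRect(P[m][:,:2].astype(np.float32)) if m.sum()>5 else 0)
    m=(np.hypot(X-455,Y+340)<100)&(Z>34)&(Z<45); print(n,"tray rim",cv2.minAreaRect(P[m][:,:2].astype(np.float32)),np.median(Z[m]))
rel(p,R,(586.3,-358,210),rot(168.7),"overW")
```

```text
[-5.040e+01  1.300e+01  8.070e+01 -1.000e-01  8.590e+01 -1.326e+02] [ 0.05057691  0.17462794 -0.74084099]
[ 443.47839366 -415.91546704  273.38097319]
t bridge 512 ((585.6923217773438, -359.7261962890625), (41.0303955078125, 114.43748474121094), 82.514404296875)
t wing 108 ((584.1719970703125, -359.54205322265625), (12.735593795776367, 44.05381774902344), 79.35710144042969)
t tray rim ((455.1166076660156, -344.17926025390625), (145.53089904785156, 168.35833740234375), 82.21537017822266) 40.31473606974237
w bridge 1075 ((584.248291015625, -370.5818786621094), (18.723533630371094, 110.99746704101562), 82.80769348144531)
w wing 0 0
w tray rim ((469.5018005371094, -347.9665832519531), (152.14370727539062, 146.22921752929688), 82.25424194335938) 39.667600111994545
overW [-133.6, 76.9, 9.5] [-0.4, 0.3, 3.5]
```

Request:
move_arm(steps=[0.8,-50,29,3,0,0,1.2,0.8,-95,55,6,0,0,2.4,0.8,-133.6,76.9,9.5,-0.4,0.3,3.5,0.8,-133.6,76.9,9.5,-0.4,0.3,3.5,0.8,-133.6,76.9,9.5,-0.4,0.3,3.5])

```text
time: 50.72
tcp_pos: [585.1, -357.1, 256.9]
tcp_rot: [[-0.981, 0.196, -0.008], [0.196, 0.981, 0.008], [0.009, 0.006, -1.0]]
wrist_force: [-0.1, 0.3, -0.5]
gripper_width: 68.2
gripper_force: 0.0
```

Run:
```python
from h import *
s=get_state(); print(np.degrees(s["joints"]).round(1))
p,R=cur(); print(p)
w=read_camera("wrist"); P=cloud(w); X,Y,Z=[P[...,i] for i in range(3)]
print(project(w,[586,-358,134]))
for k,z0,z1 in(("bridge",92,104),("wing",136,155)):
        m=(np.hypot(X-586,Y+358)<60)&(Z>z0)&(Z<z1); print(k,m.sum(),cv2.minAreaRect(P[m][:,:2].astype(np.float32)) if m.sum()>5 else 0)
cv2.imwrite("pics/w11.png",w["frame"])
rel(p,R,(586.6,-357.8,134),rot(169),"W")
```

```text
[-3.790e+01  2.320e+01  6.940e+01  1.000e-01  8.800e+01 -1.166e+02]
[ 585.13354154 -357.06312001  256.91491362]
[[255.16097649 216.5815138 ]]
bridge 4251 ((586.71484375, -359.6211242675781), (40.128177642822266, 112.61859130859375), 82.5553970336914)
wing 1120 ((585.8641967773438, -359.5254821777344), (12.735945701599121, 45.22382736206055), 78.97509765625)
W [-2.2, -0.9, 68.9] [0.4, -0.5, -0.3]
```

View pics/w11.png

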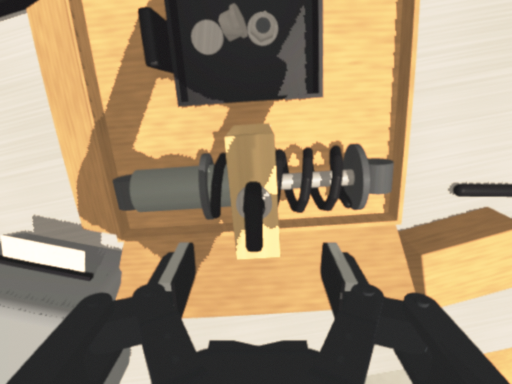

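The wing is at (254,217), yaw -11° (about 0.06 rad past the carton's x). The tray lies flat with its three nuts at (207,37), (233,22) and (263,28). Grip the wing and read the moment.

Request:
move_arm(steps=[0.8,-1.6,-1.5,40,0.4,-0.5,0,0.8,-2.1,-1.8,68.9,0.4,-0.5,-0.3,0.8,-2.1,-1.8,68.9,0.4,-0.5,-0.3,0.5,-2.1,-1.8,68.9,0.4,-0.5,-0.3,0,-2.1,-1.8,68.9,0.4,-0.5,-0.3,0,-2.1,-1.8,68.9,0.4,-0.5,-0.3,0,-2.1,-1.8,68.9,0.4,-0.5,-0.3,0,-2.1,-1.8,68.9,0.4,-0.5,-0.3,0,-2.1,-1.8,68.9,0.4,-0.5,-0.3])

```text
time: 51.9
tcp_pos: [586.9, -359.4, 190.6]
tcp_rot: [[-0.982, 0.191, 0.003], [0.191, 0.982, -0.003], [-0.003, -0.003, -1.0]]
wrist_force: [-2.2, -3.9, 6.5]
gripper_width: 12.1
gripper_force: 59.2
```

```bash
cat > m.py <<'E'
from h import *
s=get_state(); p,R=cur()
print("yaw",np.degrees(np.arctan2(R[1,0],R[0,0])).round(2),"M",np.round(s["moment"],3),"F",np.round(s["wrist_force"],1),"J6",np.degrees(s["joints"][5]).round(1),"tau6",round(s["joint_efforts"][5],3),"w",round(s["gripper_width"],1),p.round(1))
E
python3 m.py
```

```text
yaw 168.97 M [-0.542  0.308 -0.03 ] F [-2.2 -3.9  6.5] J6 -116.8 tau6 -0.028 w 12.1 [ 586.9 -359.4  190.6]
```

Request:
move_arm(steps=[0,0,0,0,0,0,9,0,0,0,0,0,0,18,0,0,0,0,0,0,27,0,0,0,0,0,0,36,0,0,0,0,0,0,45,0,0,0,0,0,0,54,0,0,0,0,0,0,63,0,0,0,0,0,0,72,0,0,0,0,0,0,80,0,0,0,0,0,0,80])

```text
time: 53.15
tcp_pos: [586.5, -359.8, 190.5]
tcp_rot: [[0.021, 1.0, 0.002], [1.0, -0.021, -0.004], [-0.004, 0.002, -1.0]]
wrist_force: [-5.4, -5.8, 8.0]
gripper_width: 12.0
gripper_force: 59.2
```

```bash
python3 m.py
python3 - <<'E'
from h import *
c=read_camera("scene"); cv2.imwrite("pics/s_col80.png",c["frame"])
E
```

```text
yaw 88.82 M [-1.223  1.053 -0.075] F [-5.4 -5.8  8. ] J6 -36.7 tau6 2.07 w 12.0 [ 586.5 -359.8  190.5]
```

Request:
move_arm(steps=[0,0,0,0,0,0,8,0,0,0,0,0,0,16,0,0,0,0,0,0,20,0,0,0,0,0,0,20])

```text
time: 53.7
tcp_pos: [586.4, -359.9, 190.5]
tcp_rot: [[0.36, 0.933, 0.001], [0.933, -0.36, -0.004], [-0.003, 0.003, -1.0]]
wrist_force: [-8.6, -6.3, 8.0]
gripper_width: 12.3
gripper_force: 59.3
```

```bash
python3 m.py
```

```text
yaw 68.87 M [-1.094  1.376 -0.056] F [-8.6 -6.3  8. ] J6 -16.8 tau6 1.051 w 12.3 [ 586.4 -359.9  190.5]
```

Request:
move_arm(steps=[0,0,0,0,0,0,8,0,0,0,0,0,0,16,0,0,0,0,0,0,20,0,0,0,0,0,0,20])

```text
time: 54.2
tcp_pos: [586.2, -359.8, 190.5]
tcp_rot: [[0.658, 0.753, 0.001], [0.753, -0.658, -0.004], [-0.002, 0.003, -1.0]]
wrist_force: [-9.1, -5.1, 9.2]
gripper_width: 12.0
gripper_force: 59.5
```

```bash
python3 m.py
```

```text
yaw 48.88 M [-0.974  1.65  -0.011] F [-9.1 -5.1  9.2] J6 3.2 tau6 1.05 w 12.0 [ 586.2 -359.8  190.5]
```

Request:
move_arm(steps=[0,0,0,0,0,0,5,0,0,0,0,0,0,10,0,0,0,0,0,0,14,0,0,0,0,0,0,14])

```text
time: 54.7
tcp_pos: [586.2, -359.7, 190.5]
tcp_rot: [[0.82, 0.572, 0.001], [0.572, -0.82, -0.004], [-0.001, 0.003, -1.0]]
wrist_force: [-9.7, -4.8, 9.0]
gripper_width: 11.8
gripper_force: 59.5
```

```bash
python3 m.py
```

```text
yaw 34.88 M [-0.808  1.886 -0.047] F [-9.7 -4.8  9. ] J6 17.2 tau6 1.016 w 11.8 [ 586.2 -359.7  190.5]
```

Request:
move_arm(steps=[0,0,0,0,0,0,3,0,0,0,0,0,0,5,0,0,0,0,0,0,5])

```text
time: 55.08
tcp_pos: [586.2, -359.7, 190.5]
tcp_rot: [[0.867, 0.499, 0.001], [0.499, -0.867, -0.004], [-0.001, 0.003, -1.0]]
wrist_force: [-10.1, -3.8, 9.5]
gripper_width: 12.3
gripper_force: 59.6
```

```bash
python3 m.py
```

```text
yaw 29.92 M [-0.821  1.908 -0.054] F [-10.1  -3.8   9.5] J6 22.2 tau6 0.489 w 12.3 [ 586.2 -359.7  190.5]
```

Request:
move_arm(steps=[0,0,0,0,0,0,3,0,0,0,0,0,0,3])

```text
time: 55.32
tcp_pos: [586.1, -359.7, 190.5]
tcp_rot: [[0.892, 0.452, 0.001], [0.452, -0.892, -0.004], [-0.001, 0.004, -1.0]]
wrist_force: [-9.9, -4.6, 9.0]
gripper_width: 12.3
gripper_force: 59.6
```

```bash
python3 m.py
```

```text
yaw 26.9 M [-0.722  1.904 -0.05 ] F [-9.9 -4.6  9. ] J6 25.2 tau6 0.71 w 12.3 [ 586.1 -359.7  190.5]
```

Request:
move_arm(steps=[0,0,0,0,0,0,2.5,0,0,0,0,0,0,2.5])

```text
time: 55.58
tcp_pos: [586.1, -359.6, 190.5]
tcp_rot: [[0.911, 0.413, 0.001], [0.413, -0.911, -0.004], [-0.001, 0.004, -1.0]]
wrist_force: [-11.2, -3.6, 9.9]
gripper_width: 12.4
gripper_force: 59.6
```

```bash
python3 m.py
```

```text
yaw 24.41 M [-0.765  1.994 -0.013] F [-11.2  -3.6   9.9] J6 27.7 tau6 0.584 w 12.4 [ 586.1 -359.6  190.5]
```

Request:
move_arm(steps=[0,0,0,0,0,0,2,0,0,0,0,0,0,2])

```text
time: 55.82
tcp_pos: [586.1, -359.7, 190.5]
tcp_rot: [[0.924, 0.381, 0.001], [0.381, -0.924, -0.004], [-0.001, 0.004, -1.0]]
wrist_force: [-11.2, -4.0, 9.7]
gripper_width: 12.3
gripper_force: 59.6
```

```bash
python3 m.py
```

```text
yaw 22.42 M [-0.699  2.015 -0.016] F [-11.2  -4.    9.7] J6 29.7 tau6 0.46 w 12.3 [ 586.1 -359.7  190.5]
```

Request:
move_arm(steps=[0,0,0,0,0,0,2,0,0,0,0,0,0,2])

```text
time: 56.08
tcp_pos: [586.1, -359.6, 190.5]
tcp_rot: [[0.937, 0.349, 0.001], [0.349, -0.937, -0.004], [-0.001, 0.003, -1.0]]
wrist_force: [-10.3, -3.7, 9.4]
gripper_width: 11.9
gripper_force: 59.6
```

```bash
python3 m.py
```

```text
yaw 20.42 M [-0.669  2.031 -0.025] F [-10.3  -3.7   9.4] J6 31.7 tau6 0.459 w 11.9 [ 586.1 -359.6  190.5]
```

Request:
move_arm(steps=[0,0,0,0,0,0,2,0,0,0,0,0,0,2])

```text
time: 56.32
tcp_pos: [586.1, -359.6, 190.5]
tcp_rot: [[0.949, 0.316, 0.001], [0.316, -0.949, -0.003], [-0.001, 0.003, -1.0]]
wrist_force: [-10.5, -3.9, 9.1]
gripper_width: 11.9
gripper_force: 59.6
```

```bash
python3 m.py
python3 - <<'E'
from h import *
c=read_camera("scene"); f=c["frame"]; b=cv2.imread("pics/s_col80.png")
u,v=project(c,[586,-359,108])[0].astype(int); print(u,v)
s=lambda g:cv2.resize(g[v-25:v+20,u-30:u+30],(400,300),interpolation=cv2.INTER_CUBIC)
cv2.imwrite("pics/s12.png",np.hstack([s(b),s(f)]))
E
```

```text
yaw 18.42 M [-0.656  2.063 -0.105] F [-10.5  -3.9   9.1] J6 33.7 tau6 0.459 w 11.9 [ 586.1 -359.6  190.5]
127 287
```

Run:
```python
from h import *
import pickle
c=read_camera("scene"); f=c["frame"]; b=cv2.imread("pics/s_col80.png"); w=read_camera("wrist"); t=read_camera("top")
w0=cv2.imread("pics/w11.png")
pickle.dump((c,w),open("cw.pkl","wb"))
def s(g,u,v,h=24):
    u=int(u);v=int(v);return cv2.resize(g[max(v-h*3//4,0):v+h*3//4,u-h:u+h],(400,300),interpolation=cv2.INTER_CUBIC)
u,v=project(c,[586,-359,110])[0]; uw,vw=project(w,[586,-359,110])[0]; ut,vt=project(t,[586,-359,110])[0]; print(u,v,uw,vw,ut,vt)
cv2.imwrite("pics/s13.png",np.vstack([np.hstack([s(b,u,v),s(f,u,v)]),np.hstack([s(w["frame"],uw,vw,56),s(w0,256,222,56)])]))
```

```text
127.75473659724864 286.4337628539761 256.1046910289819 243.51023913131104 418.38868292828636 178.10154624455623
```

View pics/s13.png

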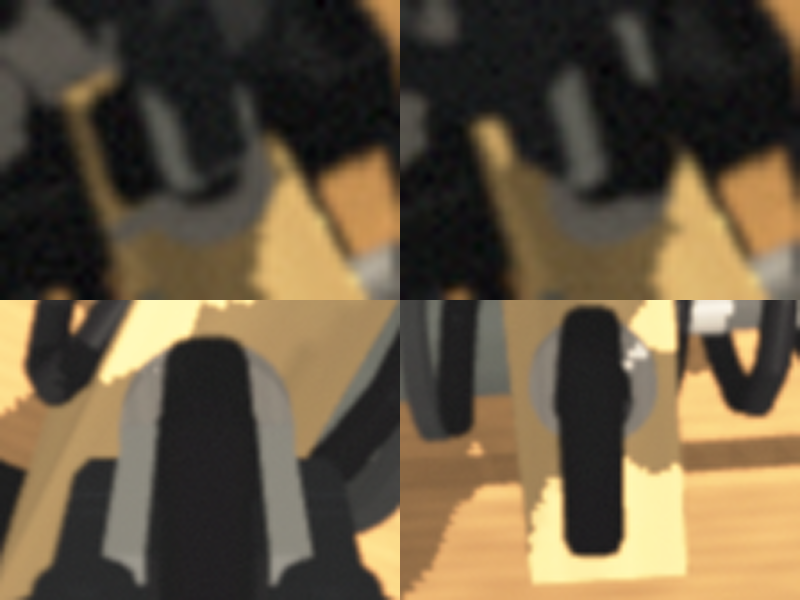

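```bash
cat > ms.py <<'E'
from h import *
A=[]
for _ in range(12):
    read_camera("wrist"); s=get_state(); A.append(np.r_[s["moment"],s["wrist_force"],s["joint_efforts"][5]])
A=np.array(A); print("mean",A.mean(0).round(3),"sd",A.std(0).round(3)); R=cur()[1]; print("yaw",np.degrees(np.arctan2(R[1,0],R[0,0])).round(2),s["time"])
E
python3 ms.py
```

```text
mean [ -0.668   2.042  -0.054 -10.858  -3.851   9.863  -0.039] sd [0.033 0.04  0.032 0.405 0.469 0.365 0.   ]
yaw 18.45 57.125
```

Request:
move_arm(steps=[0,0,0,0,0,0,1,0,0,0,0,0,0,1])

```text
time: 57.38
tcp_pos: [586.1, -359.6, 190.5]
tcp_rot: [[0.954, 0.3, 0.001], [0.3, -0.954, -0.003], [-0.001, 0.003, -1.0]]
wrist_force: [-11.1, -3.9, 10.0]
gripper_width: 12.0
gripper_force: 59.6
```

```bash
python3 ms.py
```

```text
mean [ -0.649   2.045   0.012 -10.711  -3.763   9.857   0.033] sd [0.041 0.028 0.032 0.565 0.503 0.457 0.021]
yaw 17.45 57.975
```

The torque has begun to rise over the last degree, so the spindle has met its stop. I'll go on in 1° steps until it levels off.

Request:
move_arm(steps=[0,0,0,0,0,0,1,0,0,0,0,0,0,1])

```text
time: 58.22
tcp_pos: [586.1, -359.6, 190.5]
tcp_rot: [[0.959, 0.283, 0.001], [0.283, -0.959, -0.004], [-0.0, 0.004, -1.0]]
wrist_force: [-10.4, -3.3, 10.2]
gripper_width: 12.2
gripper_force: 59.6
```

```bash
python3 ms.py
```

```text
mean [-6.6800e-01  2.0390e+00 -5.0000e-03 -1.0884e+01 -3.7180e+00  9.8690e+00
  3.3000e-02] sd [0.025 0.033 0.032 0.482 0.476 0.302 0.021]
yaw 16.46 58.825
```

Request:
move_arm(steps=[0,0,0,0,0,0,1,0,0,0,0,0,0,1])

```text
time: 59.08
tcp_pos: [586.1, -359.6, 190.5]
tcp_rot: [[0.964, 0.266, 0.0], [0.266, -0.964, -0.003], [-0.0, 0.003, -1.0]]
wrist_force: [-10.5, -3.3, 9.9]
gripper_width: 12.1
gripper_force: 59.6
```

```bash
python3 ms.py
```

```text
mean [-6.6000e-01  2.0670e+00  5.0000e-03 -1.1027e+01 -3.5870e+00  1.0039e+01
  3.3000e-02] sd [0.035 0.032 0.027 0.524 0.409 0.497 0.021]
yaw 15.45 59.675
```

```bash
python3 ms.py; python3 ms.py
python3 - <<'E'
from h import *
print(np.round(get_state()["joint_efforts"],3))
E
```

```text
mean [ -0.654   2.069   0.027 -11.061  -3.452   9.97    0.025] sd [0.02  0.025 0.021 0.462 0.328 0.449 0.   ]
yaw 15.45 60.275
mean [ -0.627   2.058   0.013 -11.324  -3.372  10.247   0.025] sd [0.018 0.028 0.043 0.427 0.357 0.467 0.   ]
yaw 15.46 60.875
[ 6.0130e+00 -8.8688e+01 -5.3530e+01  3.1420e+00 -2.2120e+00  2.5000e-02]
```

Request:
move_arm(steps=[0,0,0,0,0,0,1])

```text
time: 61.0
tcp_pos: [586.1, -359.6, 190.5]
tcp_rot: [[0.968, 0.249, 0.0], [0.249, -0.968, -0.003], [-0.0, 0.003, -1.0]]
wrist_force: [-11.3, -3.2, 9.3]
gripper_width: 11.8
gripper_force: 59.7
```

```bash
cat > mt.py <<'E'
from h import *
o=[]
for _ in range(14):
    s=get_state(); o.append((round(s["moment"][2],3),round(s["joint_efforts"][5],3))); read_camera("wrist")
print(o); R=cur()[1]; print("yaw",np.degrees(np.arctan2(R[1,0],R[0,0])).round(2),np.mean([a for a,_ in o[1:]]))
E
python3 mt.py
```

```text
[(np.float64(0.161), np.float64(-0.553)), (np.float64(0.102), np.float64(-0.308)), (np.float64(0.017), np.float64(0.412)), (np.float64(-0.025), np.float64(0.171)), (np.float64(0.031), np.float64(0.063)), (np.float64(0.015), np.float64(0.033)), (np.float64(-0.027), np.float64(0.027)), (np.float64(0.034), np.float64(0.025)), (np.float64(0.057), np.float64(0.025)), (np.float64(0.024), np.float64(0.025)), (np.float64(0.006), np.float64(0.025)), (np.float64(0.077), np.float64(0.025)), (np.float64(0.018), np.float64(0.025)), (np.float64(0.026), np.float64(0.025))]
yaw 14.45 0.02730769230769231
```

Request:
move_arm(steps=[0,0,0,0,0,0,1])

```text
time: 61.82
tcp_pos: [586.1, -359.6, 190.5]
tcp_rot: [[0.973, 0.232, 0.0], [0.232, -0.973, -0.003], [-0.0, 0.003, -1.0]]
wrist_force: [-9.8, -3.0, 10.7]
gripper_width: 12.0
gripper_force: 59.7
```

```bash
python3 mt.py | cut -c1-260
```

```text
[(np.float64(0.11), np.float64(-0.554)), (np.float64(0.122), np.float64(-0.308)), (np.float64(0.002), np.float64(0.412)), (np.float64(-0.041), np.float64(0.171)), (np.float64(0.025), np.float64(0.063)), (np.float64(0.009), np.float64(0.033)), (np.float64(0.002
yaw 13.45 0.01507692307692308
```

While the tool moves, the moment is 0.11 to 0.16 N m, against about 0.04 from free friction. The clutch is slipping, so I stop here, release and rise.

Request:
move_arm(steps=[0.8,0,0,0,0,0,0,0.8,0,0,0,0,0,0,0.8,0,0,0,0,0,0,0.8,0,0,0,0,0,0,0.8,0,0,-40,0,0,0,0.8,0,0,-80,0,0,0,0.8,0,0,-80,0,0,0])

```text
time: 63.4
tcp_pos: [587.4, -359.0, 273.0]
tcp_rot: [[0.972, 0.233, 0.006], [0.233, -0.972, -0.005], [0.005, 0.006, -1.0]]
wrist_force: [0.1, -0.8, -0.0]
gripper_width: 68.5
gripper_force: 0.0
```

Run:
```python
from h import *
w=read_camera("wrist"); P=cloud(w); X,Y,Z=[P[...,i] for i in range(3)]
m=(np.hypot(X-586,Y+359)<60)&(Z>136)&(Z<155); print("wing",m.sum(),cv2.minAreaRect(P[m][:,:2].astype(np.float32)))
# collar/pointer: grey pixels at z 98..118 near axis, by azimuth and radius
f=w["frame"].astype(int); sat=f.max(2)-f.min(2)
r=np.hypot(X-586,Y+359.3); az=np.degrees(np.arctan2(Y+359.3,X-586))
g=(Z>101)&(Z<130)&(r<45)&(sat<40)
for a in range(-180,180,15):
    k=g&(az>=a)&(az<a+15); print(a,k.sum(),r[k].max().round(1) if k.any() else "-",end=" | ")
t=read_camera("top"); P=cloud(t); X,Y,Z=[P[...,i] for i in range(3)]
xa=np.array([np.cos(np.radians(CY)),np.sin(np.radians(CY))]); ya=np.array([-xa[1],xa[0]])
yc=(P[...,:2]-O[:2])@ya; xc=(P[...,:2]-O[:2])@xa
m=(abs(xc)<45)&(yc>140)&(yc<200)&(Z>170)&(Z<250); print("\nhandle",m.sum(),np.median(yc[m]),np.median(Z[m]))
tray_grip(t,(442,-415))
m=(np.hypot(X-452.7,Y+340)<60)&(Z>12)&(Z<34); print("nuts px",m.sum(),np.median(Z[m]) if m.any() else 0)
```

```text
wing 967 ((587.2492065429688, -359.3419189453125), (45.93362808227539, 12.4440336227417), 13.735984802246094)
-180 0 - | -165 0 - | -150 0 - | -135 5 14.4 | -120 14 14.5 | -105 18 15.0 | -90 25 14.9 | -75 32 15.2 | -60 30 15.7 | -45 32 16.0 | -30 13 16.1 | -15 4 22.7 | 0 32 24.3 | 15 17 24.1 | 30 4 15.6 | 45 21 15.4 | 60 28 14.7 | 75 30 14.7 | 90 26 13.6 | 105 21 13.9 | 120 19 13.6 | 135 11 13.4 | 150 7 13.6 | 165 0 - | 
handle 257 171.74749747987354 200.29454967388983
grip(top, add 2.3,1.9) 0 0
nuts px 71 12.968366289077721
```

Request:
move_arm(steps=[0.8,0,0,-60,0,0,0,0.8,0,-60,-100,0,0,0,0.8,0,-120,-100,0,0,0,0.8,0,-180,-100,0,0,0,0.8,0,-240,-100,0,0,0,0.8,0,-260,-100,0,0,0,0.8,0,-260,-100,0,0,0])

```text
time: 64.38
tcp_pos: [525.9, -104.8, 368.3]
tcp_rot: [[0.972, 0.235, 0.001], [0.235, -0.972, -0.002], [0.001, 0.002, -1.0]]
wrist_force: [0.2, -1.0, 0.3]
gripper_width: 68.5
gripper_force: 0.0
```

Run:
```python
from h import *
t=read_camera("top"); P=cloud(t); X,Y,Z=[P[...,i] for i in range(3)]
tray_grip(t,(442,-415))
a=np.radians(-7.6); xh=np.array([np.cos(a),np.sin(a)]); yh=np.array([-xh[1],xh[0]])
f=t["frame"].astype(int); br=f.mean(2); v=P[...,:2]-[450.5,-342]
m=(abs(v@xh)<48)&(abs(v@yh)<60)&(Z>0)&(Z<60)&(br>70); n,_,st,ce=cv2.connectedComponentsWithStats(m.astype(np.uint8)); print(n-1,st[1:,4],ce[1:].round(0).tolist(),np.median(Z[m]))
v=P[...,:2]-[452.7,-340]
m=(abs(v@xh)<60)&(abs(v@yh)<72)&(Z>36)&(Z<46); print("rim",cv2.minAreaRect(P[m][:,:2].astype(np.float32)),np.percentile(Z[m],[5,95]))
```

```text
grip(top, add 2.3,1.9) 104 ((439.6869812011719, -414.3561706542969), (14.566211700439453, 43.08149337768555), 84.7581558227539)
4 [1 1 2 1] [[422.0, 247.0], [421.0, 250.0], [420.0, 252.0], [419.0, 255.0]] 9.497078833481964
rim ((449.9911804199219, -339.41888427734375), (144.57492065429688, 103.35978698730469), 78.97783660888672) [37.15592254 44.38188966]
```

Run:
```python
from h import *
t=read_camera("top"); P=cloud(t); Z=P[...,2]
a=np.radians(-7.6); xh=np.array([np.cos(a),np.sin(a)]); yh=np.array([-xh[1],xh[0]])
v=P[...,:2]-[451,-341]; m=(abs(v@xh)<46)&(abs(v@yh)<58)
z=Z[m]; print(np.histogram(z,[0,5,8,11,14,18,22,26,30,36,45]))
k=m&(Z>17); n,_,st,ce=cv2.connectedComponentsWithStats(k.astype(np.uint8)); print(st[1:,4],ce[1:].round(0).tolist(),[t["frame"][int(b),int(a)].tolist() for a,b in ce[1:]])
```

```text
(array([ 0,  3, 22, 11,  3,  0,  0,  0,  0,  0]), array([ 0,  5,  8, 11, 14, 18, 22, 26, 30, 36, 45]))
[] [] []
```

Run:
```python
from h import *
a=np.radians(-7.6); xh=np.array([np.cos(a),np.sin(a)]); yh=np.array([-xh[1],xh[0]])
for c in("scene","wrist"):
    t=read_camera(c); P=cloud(t); Z=P[...,2]
    v=P[...,:2]-[451,-341]; m=(abs(v@xh)<46)&(abs(v@yh)<58)&(t["depth"]>0)
    print(c,np.histogram(Z[m],[0,5,8,11,14,18,22,26,30,36,45])[0])
    k=m&(Z>15)&(Z<36); n,_,st,ce=cv2.connectedComponentsWithStats(k.astype(np.uint8)); print(st[1:,4],ce[1:].round(0).tolist(),[P[int(b),int(a)].round(0).tolist() for a,b in ce[1:]])
    k=m&(t["frame"].mean(2)>75); n,_,st,ce=cv2.connectedComponentsWithStats(k.astype(np.uint8)); print("bright",st[1:,4],ce[1:].round(0).tolist())
```

```text
scene [  6 212 226  20  20  15  86 105  37   9]
[  1  43 215] [[112.0, 265.0], [121.0, 269.0], [103.0, 278.0]] [[406.0, -329.0, 16.0], [437.0, -321.0, 24.0], [441.0, -367.0, 27.0]]
bright [ 60 240   1] [[122.0, 269.0], [103.0, 278.0], [112.0, 284.0]]
wrist [   0  193 2198  122   59   50  124  381   79   25]
[683] [[389.0, 240.0]] [[444.0, -341.0, 33.0]]
bright [874] [[387.0, 239.0]]
```

The nuts are still in the tray, whose rim is level at 40 mm. The carousel is level and the gripper is clear. Hand in.

```bash
python3 -c "
from bench import finish_job
print(finish_job())"
```

```text
the job is handed in; nothing more can be done
None
```

I've handed the job in: all three nuts are in the tray, flat in the carton beside the damper; the spacers are still in the drum, the carousel is level, and the thumbscrew was stopped at first slip, judged from the wrist torque (a few degrees of slip). While releasing the handle after the second tip, I moved the wrong way and hooked it, so the wrist force read about 122 N, over the 120 N limit, and the run may be failed for that.

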